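# Put the adhesive and the solder paste away in the bench cool box

## Robot

A 7-joint arm with a two-finger parallel gripper is mounted at the origin on the work surface; the furniture and walls round the work are solid. World frame = base frame: x ahead of the robot, y to its left, z up, the work surface at z = 0. Lengths are in m, angles in rad, forces in N, time in s.
With the tool pointing down it reaches from about 0.425 to 1.025 m from the base axis. Payload 9.4 kg.
Tool frame: the origin (TCP) lies at the very end of the fingers, on their centre line; the grasp point (between the pads) lies 19 mm behind it; z points along the fingers, y is the line along which they close (so a half turn about z gives the same grasp; the last joint's range is limited). The gripper opens to 93 mm and grips with 3 to 60 N. Pads are 15 mm wide; open, the fingers measure 128 mm over their backs; the gripper's body (75 mm by 188 mm) begins 65 mm behind the grasp point.
Start: joints at [1.08, 0.599, -0.003, 1.599, 0.002, 0.943, -0.08], TCP at [0.292, -0.664, 0.219] pointing down, gripper open.
Joint ranges: [-2.57, 2.57], [-0.35, 1.97], [-1.29, 1.29], [0.11, 2.56], [-1.05, 4.19], [0.11, 1.86], [-2.63, 2.63]. Speed limits (rad/s): [2.22, 2.22, 3.01, 3.01, 3.14, 3.14, 3.14].

## Interface

Orientations are given as a unit quaternion [w, x, y, z].
In Python, from station import arm gives the robot as it stands.
- The arm moves only by the shell command python3 -m jog 'ROWS'. ROWS is JSON, a list of rows, each an object of numbers: "ax", "ay", "az": the turn, a rotation vector about the tool's x, y, z in degrees; "x", "y", "z": the shift along the tool's x, y, z in m; "claw": the finger opening in m, from 0 to 0.093. In form: [{"ax": .., "ay": .., "az": .., "x": .., "y": .., "z": .., "claw": ..}, ...]. A call has 1 to 5 rows; each row shifts and turns the commanded pose from where the row before left it, along the tool's axes as they then stand; what a row does not reach is not made up. A row lasts 1/12 s, in which the tool goes at most 41.7 mm and 7.16 degrees, less where a joint would pass 70% of its speed; a pose out of reach is approached as far as the arm can. A call with a gripper value outside its range is refused whole. The fingers move at their own pace and stop on an object; the grip force is fixed at half the most. Time passes only in rows, so rows that do not move let the fingers close. It gives the time, the measured TCP pose, the force, the opening and the grip force at its end, in the units of the state.
- arm.get_obs(): the state, without advancing time (a new reading comes with each control period).
- arm.snapshot(name): name is "scene" or "top"; returns a dict with "img" (384x512x3 uint8, red, green, blue), "depth" (384x512 float32, m along the optical axis (not along the pixel's ray), 0 where there is no reading), "fovy" (degrees; the focal length in pixels is half the picture's height over the tangent of half this angle, whatever the lens; pixels are square), "cx", "cy" (the principal point, pixels), "position" and "attitude" of the camera in the world. Camera axes: x right, y down, z forward; pixel columns grow to the right and rows downward; lengths in m; the calibration is good to about 2 mm. A picture is of the moment at which its call begins.
- arm.close_job(): hands the job in; it is judged then, once.
The state is a dict: "time": time; "joint_pos": joint angles; "qvel": joint speeds; "effort": joint torques, N m; "tool_pos": TCP position; "ee_rot": TCP orientation; "force": force on the tool from outside, world axes, zero at the start; "torque": the same for the moment, N m; "gripper_width": finger opening in m; "gripper_force": force on a finger pad.
Only numpy, scipy, OpenCV 4.12 (cv2) and the standard library are available. Lean on these libraries where they do the work, as an engineer would, in place of code of your own. Each camera call takes 0.05 s, during which the arm holds its last target. There are 200 camera calls.

## Task

Put the cool box in order for the night: the tall square bottle has toppled inside it, so stand it upright on the box's floor without lifting it out (it has to stay cold), and then stand the round jar of solder paste from the counter upright on the floor beside it. Then fit the lid fully home on the box, and last turn the thermostat knob until the needle points at the long mark. Leave the other things on the counter where they are.

Things in the scene. Friction and masses are not known exactly. Their poses are not given: they have to be found in the camera images.
- cool_box: White cool box, fixed. Origin on the counter under the centre of its well; x away from the robot, y left, z up. Well: 109 mm (x) by 122 mm (y) inside, walls 12 mm (133 x 146 outside), inner floor at z = 30 mm, open rim at 132 mm. Joined to its left is a lower grey cooling unit (x -50 to 67, y 71 to 192 mm) with a flat deck at z = 110 mm that carries the knob and, behind it, a round gauge.
- box_floor (a point): Centre of the well's flat inner floor; axes as the cool box.
- box_rim (a point): Centre of the well's mouth at rim height, 102 mm above the inner floor; axes as the cool box.
- tall_bottle: Tall square white bottle, round black cap, 128 mm long, 0.08 to 0.16 kg: body 32 x 32 x 92 mm, cap 32 mm across from 100 to 128 mm. Origin: centre of its underside; z towards the cap. Starts toppled in the well, about 54 degrees from upright: foot against the right wall (-y of the box), cap on the left wall (+y), within 10 mm of x = 0. Let go within 10 degrees of upright, it rights itself.
- tall_cap (a point): On the axis of the tall bottle, in the middle of its cap, 114 mm from its underside.
- paste_jar: Round white jar with a ribbed white screw cap, standing on the counter, 92 mm high, 0.11 to 0.19 kg. Body 40 mm across up to 64 mm, cap 42 mm across from 66 to 92 mm. Origin at the centre of its underside, z up.
- jar_cap (a point): On the axis of the jar, in the middle of its cap, 79 mm above its underside.
- lid: White lid lying right way up on the counter, 145 x 158 mm (x, y), 0.2 to 0.36 kg. Origin: centre of its lower edge; y along its long side and handle, z up. Skirt z 0 to 10 mm, goes outside the box's walls with 3 mm to spare a side; in it a seat at z = 8 mm rests on the rim; hollow to z = 42 mm. Home: origin 8 mm below the rim, centred, long side along the box's y, either way round.
- lid_grip (a point): On the lid's grey bar handle, over its centre, 70 mm above its lower edge. The bar is 16 mm thick (along the lid's x) and 84 mm long (along y); its top is at 76 mm, the lid's top face at 48 mm.
- thermostat_knob (a joint): Angle of the knob (rad), growing clockwise seen from above, -1.8 to 1.8; light friction (0.03 N m), stays where it is left. At 0 its grip bar lies along the cool box's x axis and the needle is on the long mark.
- knob_grip (a point): On the knob's upright axis, 28 mm above the deck, in its grip bar (11 mm thick, 32 mm long, above a 5 mm skirt 34 mm across, top 36 mm above the deck). The point's x axis runs along the bar and turns with it. The axis is at x -19, y 145 mm of the cool box, 66 mm from the seated lid.
- needle (a joint): Angle of the gauge needle (rad), clockwise seen from above; geared to the knob, it turns half as far, the same way. 0: on the long mark, which points along the cool box's +x from the gauge's centre (x 34, y 145 mm of the box). Short marks are 0.16 rad apart. It starts anticlockwise of the long mark.
- needle_tip (a point): Tip of the needle, 22 mm from the gauge's centre.
- long_mark (a point): The long mark on the gauge, 18 mm from the gauge's centre, on the side away from the robot.
- swab_cup: Bystander: dark cup with cotton swabs, 64 mm across, 138 mm high. Origin at the centre of its underside.
- loupe: Bystander: black eye loupe, 38 mm across, 31 mm high.
- multitool: Bystander: folded multi-tool, 128 x 37 x 18 mm.
- organiser: Fixed furniture to go round or over: blue cabinet of small clear drawers, 260 mm wide, 159 mm deep and 205 mm high, standing between the jar and the lid, behind them. Origin at the centre of its underside.
There are look-alikes about, which are no part of the job. Leave any orange look-alike of the paste_jar alone.

How it is judged:
By the outcome, as a careful person would: the job done as asked, in the order asked, and still so for the second after the job is handed in, with the robot touching nothing.
It also fails if it takes over 72 s, if anything falls off the work surface, if the arm or the gripper's body presses on something with over 40 N, if the wrist force passes 120 N, or if a joint passes its speed limit or range.

## Working session

There is one attempt and no reset: what is moved stays moved. The work goes in short steps, Python scripts to look and compute and a shell command to move; the robot and the scene stay as the last step left them, time stands still between calls to the robot, and variables do not carry over. Pictures are saved under pics/ and viewed, at most 10 in all, crops included, and the job is handed in when it is done.

```bash
mkdir -p pics; ls
cat > h.py <<'E'
import numpy as np,cv2
from scipy.spatial.transform import Rotation as R
from station import arm
def snap(n):
    s=arm.snapshot(n); return s
def save(s,f): cv2.imwrite('pics/'+f,cv2.cvtColor(s['img'],cv2.COLOR_RGB2BGR))
def cam(s):
    a=np.array(s['attitude'],float)
    Rm=a if a.shape==(3,3) else R.from_quat(a[[1,2,3,0]]).as_matrix()
    f=s['img'].shape[0]/2/np.tan(np.radians(s['fovy'])/2)
    return Rm,np.array(s['position']),f
def cloud(s):
    Rm,p,f=cam(s);d=s['depth'];v,u=np.mgrid[:d.shape[0],:d.shape[1]]
    P=np.stack([(u-s['cx'])/f*d,(v-s['cy'])/f*d,d],-1)@Rm.T+p
    P[d==0]=np.nan
    return P
def ray(s,u,v,z):
    Rm,p,f=cam(s);r=Rm@np.array([(u-s['cx'])/f,(v-s['cy'])/f,1]);return p+r*(z-p[2])/r[2]
E
python3 - <<'E'
from h import *
import pickle
for n in ['scene','top']:
    s=snap(n);save(s,n+'0.png');pickle.dump(s,open(n+'0.pkl','wb'))
    print(n,s['fovy'],s['cx'],s['cy'],s['position'],s['attitude'])
print(arm.get_obs())
E
```

```text
pics
scene 47.43170886284565 256.49302744965104 189.84713913594553 [-0.04947084  0.89551606  1.0151186 ] [ 0.08742029 -0.20219649  0.89524281 -0.38731716]
top 45.41996301254855 250.3040768521976 198.11785895447565 [0.00782446 0.0074153  1.69561804] [-0.08276669  0.73604301 -0.66725112  0.07852588]
{'time': 0.1, 'joint_pos': array([ 1.08030646,  0.60002802, -0.00254916,  1.60004064,  0.00181457,
        0.94291956, -0.07982182]), 'qvel': array([-1.69798842e-03, -1.10818612e-03,  1.10138976e-03, -2.14854085e-03,
       -9.74354688e-05, -3.14399777e-04, -1.54785608e-03]), 'effort': array([ 5.48799959e-03, -7.66561890e+01,  1.50268804e+00, -2.52941108e+01,
       -5.22731559e-02,  1.36055218e-02,  7.36454899e-05]), 'tool_pos': array([ 0.29131989, -0.66341696,  0.21786191]), 'ee_rot': array([-6.64305242e-04,  9.78668106e-01,  2.05446470e-01, -2.10258294e-04]), 'force': array([ 0.22958173, -0.45611666,  0.25750453]), 'torque': array([ 0.04164015,  0.0013867 , -0.01688069]), 'gripper_force': 0.0, 'gripper_width': 0.09322421910306927}
```

View pics/scene0.png

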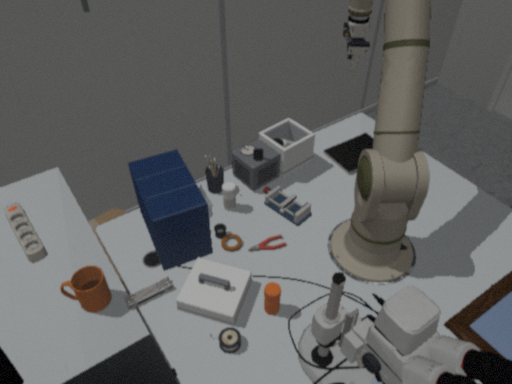

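View pics/top0.png

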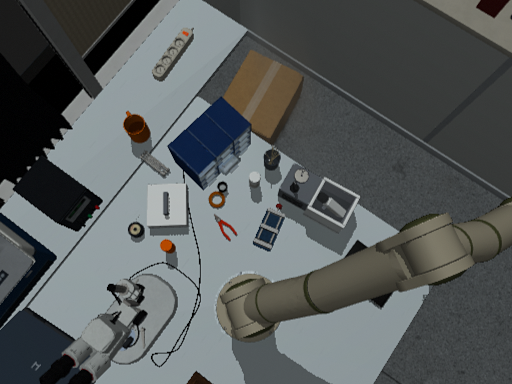

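The scene view shows the box at (287,145), its grey cooling unit at (257,165), the jar at (230,195) and the lid at (215,290). In the top view the box is at (332,204), the knob at about (295,187), the gauge at (302,175), the jar at (255,180) and the lid at (167,205). Next I measure.

```bash
cat > m1.py <<'E'
from h import *
import pickle
t=pickle.load(open('top0.pkl','rb'));s=pickle.load(open('scene0.pkl','rb'))
P=cloud(t);Q=cloud(s)
def rect(pts,l):
    (c,sz,a)=cv2.minAreaRect(pts.astype(np.float32));print(l,np.round(c,4),np.round(sz,4),round(a,2),len(pts))
def win(P,u0,u1,v0,v1,z0,z1):
    W=P[v0:v1,u0:u1].reshape(-1,3);return W[(W[:,2]>z0)&(W[:,2]<z1)]
print('table z',np.nanmedian(P[250:260,340:350,2]),P[204,332],P[205,167])
W=win(P,300,365,172,238,.122,.142);rect(W[:,:2],'rim top')
W=win(Q,255,318,115,175,.126,.139);rect(W[:,:2],'rim scene')
for A,n,w in[(P,'top',(145,190,180,232)),(Q,'scene',(170,260,255,325))]:
    W=win(A,*w,.04,.056);rect(W[:,:2],'lid face '+n);W=win(A,*w,.066,.085);rect(W[:,:2],'handle '+n); print(np.median(W[:,2]))
for A,n,w in[(P,'top',(246,264,170,192)),(Q,'scene',(215,240,180,212))]:
    W=win(A,*w,.08,.1);rect(W[:,:2],'jar '+n);print(np.median(W[:,2]))
for A,n,w in[(P,'top',(275,320,163,210)),(Q,'scene',(225,290,140,190))]:
    W=win(A,*w,.135,.155);rect(W[:,:2],'knob '+n)
a=t['img'][155:245,240:370];b=s['img'][110:220,195:325]
im=np.hstack([cv2.resize(a,(390*1,270),interpolation=cv2.INTER_CUBIC),cv2.resize(b,(390,330),interpolation=cv2.INTER_CUBIC)[:270]])
cv2.imwrite('pics/c1.png',im[:,:,::-1])
E
python3 m1.py
```

```text
table z 0.0031512743988764136 [ 0.38368933 -0.25529905  0.10716761] [0.32852041 0.33220301 0.07721268]
rim top [ 0.3847 -0.2565] [0.1461 0.1344] 65.72 567
rim scene [ 0.4013 -0.2193] [0.2274 0.1356] 65.27 425
lid face top [0.3364 0.3408] [0.1588 0.1457] 7.29 1513
handle top [0.3362 0.3413] [0.082  0.0159] 8.63 109
0.07487761963269834
lid face scene [0.3727 0.3464] [0.2308 0.1473] 7.94 2674
handle scene [0.3367 0.3416] [0.0838 0.0185] 7.66 205
0.07522352886003403
jar top [0.4595 0.0278] [0.0409 0.0402] 5.73 105
0.09134686231685318
jar scene [0.4588 0.0304] [0.0413 0.0402] 32.11 129
0.0906020828161731
knob top [ 0.3952 -0.1532] [0.0931 0.086 ] 88.18 50
knob scene [ 0.4094 -0.1447] [0.0922 0.0346] 67.55 47
```

View pics/c1.png

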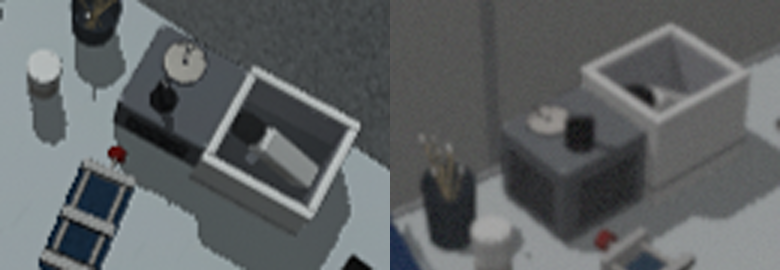

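The crop shows the bottle leaning with its black cap (crop 250,130) on the wall next to the grey unit and its foot at the right. The knob is black at (163,97) and the gauge is at (185,63). The box yaw is about -24.3°. Next come the bottle's offset, the knob and needle, and the obstacles.

```bash
cat >> h.py <<'E'
C=np.array([.3847,-.2565,0]);YAW=np.radians(-24.3)
B=np.array([[np.cos(YAW),-np.sin(YAW),0],[np.sin(YAW),np.cos(YAW),0],[0,0,1]])
def b2w(p): return C+B@np.array(p,float)
def w2b(P): return (P-C)@B
def go(p,yaw,tilt=0):
    """deltas to world TCP p, tool x yaw deg, tool down; prints shift in current tool axes & turn"""
    o=arm.get_obs();q=np.array(o['ee_rot']);R0=R.from_quat(q[[1,2,3,0]])
    y=np.radians(yaw);Rt=R.from_matrix(np.array([[np.cos(y),np.sin(y),0],[np.sin(y),-np.cos(y),0],[0,0,-1]]).astype(float))
    print('t',round(o['time'],2),'tcp',np.round(o['tool_pos'],4),'j',np.round(o['joint_pos'],2),'F',np.round(o['force'],1),'w',round(o['gripper_width'],4))
    d=np.array(p)-o['tool_pos']
    print('shift cur',np.round(R0.inv().apply(d)*1000,1),'shift in target axes',np.round(Rt.inv().apply(d)*1000,1),'turn',np.round((R0.inv()*Rt).as_rotvec(degrees=True),1))
E
python3 - <<'E'
from h import *
import pickle
t=pickle.load(open('top0.pkl','rb'));s=pickle.load(open('scene0.pkl','rb'))
for s_,n in((t,'top'),(s,'scene')):
    P=w2b(cloud(s_).reshape(-1,3));I=s_['img'].reshape(-1,3).astype(int)
    x,y,z=P.T;m=(abs(x)<.045)&(abs(y)<.058)&(z>.045)
    dk=m&(I.max(1)<45)&(z>.08);br=m&(I.min(1)>110)&(z<.12)
    for mm,l in((dk,'cap'),(br,'body')):
        if mm.sum()>5: print(n,l,mm.sum(),np.round(np.percentile(P[mm],[5,50,95],axis=0),4).tolist())
    m=(abs(x+.019)<.03)&(abs(y-.145)<.03)&(z>.135)&(z<.16)
    if m.sum()>4:
        r=cv2.minAreaRect((P[m,:2]*1000).astype(np.float32));print(n,'knob',m.sum(),r, np.median(z[m]))
P=cloud(t).reshape(-1,3);x,y,z=P.T
for l,m in(('org',(z>.19)&(z<.22)&(x>.4)&(y>0)&(y<.45)),('cup',(z>.1)&(z<.16)&(x>.4)&(abs(y)<.12))):
    r=cv2.minAreaRect(P[m,:2].astype(np.float32));print(l,np.round(cv2.boxPoints(r),3).tolist())
a=cv2.resize(t['img'][160:200,275:320],(720,640)[:2],interpolation=cv2.INTER_CUBIC)[:600]
cv2.imwrite('pics/c2.png',a[:,:,::-1])
go(b2w([0,.04,.2]),65.7)
E
```

```text
top cap 81 [[-0.0136, 0.0281, 0.1106], [-0.0011, 0.0426, 0.1194], [0.0145, 0.0562, 0.1289]]
top body 152 [[-0.0095, -0.0533, 0.063], [0.0026, -0.018, 0.0861], [0.0149, 0.0163, 0.1075]]
top knob 33 ((-19.454282760620117, 143.603515625), (28.669248580932617, 12.887636184692383), 42.906394958496094) 0.1458887659603374
scene cap 21 [[-0.0152, 0.0356, 0.1151], [-0.0075, 0.043, 0.1227], [0.0029, 0.0483, 0.1266]]
scene body 40 [[-0.0154, -0.0301, 0.078], [-0.0076, 0.0066, 0.0973], [0.0062, 0.0226, 0.1081]]
scene knob 44 ((-19.525196075439453, 146.56956481933594), (29.93492317199707, 13.555008888244629), 38.255828857421875) 0.14422388870787345
org [[0.4050000011920929, 0.20900000631809235], [0.6119999885559082, 0.04600000008940697], [0.7149999737739563, 0.17499999701976776], [0.5080000162124634, 0.33899998664855957]]
cup [[0.37700000405311584, -0.10599999874830246], [0.5080000162124634, -0.16899999976158142], [0.6269999742507935, 0.07900000363588333], [0.4959999918937683, 0.1420000046491623]]
t 0.1 tcp [ 0.2913 -0.6634  0.2179] j [ 1.08  0.6  -0.    1.6   0.    0.94 -0.08] F [ 0.2 -0.5  0.3] w 0.0932
shift cur [ 278.9 -361.7   18.3] shift in target axes [449.3 -82.3  17.9] turn [ -0.1  -0.  -42. ]
```

View pics/c2.png

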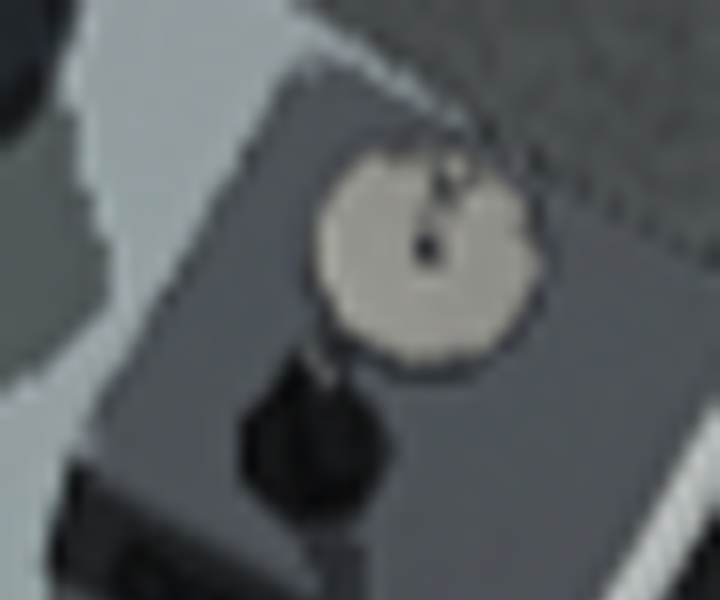

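The knob bar lies about 40° anticlockwise of the long-mark position, which puts the knob near -0.7 rad. The gauge centre is at crop (427,248) and the needle points up. The bottle is at x≈0 and agrees with the geometry. Moving above the cap.

```bash
python3 -m jog '[{"az":-7,"claw":0.05},{"az":-7},{"az":-7},{"az":-7},{"az":-7}]' >/dev/null
python3 -m jog '[{"az":-7},{"x":0.037,"y":-0.007},{"x":0.037,"y":-0.007},{"x":0.037,"y":-0.007},{"x":0.037,"y":-0.007}]'>/dev/null
python3 -m jog '[{"x":0.037,"y":-0.007},{"x":0.037,"y":-0.007},{"x":0.037,"y":-0.007},{"x":0.037,"y":-0.007},{"x":0.037,"y":-0.007}]'
python3 -m jog '[{"x":0.037,"y":-0.007},{"x":0.037,"y":-0.007},{}]'
python3 -c "
from h import *
go(b2w([0,.0405,.091]),65.7)"
```

```text
t 0.1 tcp [ 0.2913 -0.6634  0.2179] j [ 1.08  0.6  -0.    1.6   0.    0.94 -0.08] F [ 0.2 -0.5  0.3] w 0.0932
shift cur [ 279.3 -361.9  127.3] shift in target axes [449.8 -82.3 126.9] turn [ -0.1  -0.  -42. ]invalid input at $[0]: expected keys ax, ay, az, x, y, z, claw
invalid input at $[0]: expected keys ax, ay, az, x, y, z, claw
invalid input at $[0]: expected keys ax, ay, az, x, y, z, claw
invalid input at $[0]: expected keys ax, ay, az, x, y, z, claw
```

```bash
python3 -m jog '[{"ax":0,"ay":0,"az":-7,"x":0,"y":0,"z":0,"claw":0.05},{"ax":0,"ay":0,"az":-7,"x":0,"y":0,"z":0,"claw":0.05},{"ax":0,"ay":0,"az":-7,"x":0,"y":0,"z":0,"claw":0.05},{"ax":0,"ay":0,"az":-7,"x":0,"y":0,"z":0,"claw":0.05},{"ax":0,"ay":0,"az":-7,"x":0,"y":0,"z":0,"claw":0.05}]'
python3 -m jog '[{"ax":0,"ay":0,"az":-7,"x":0,"y":0,"z":0,"claw":0.05},{"ax":0,"ay":0,"az":0,"x":0.037,"y":-0.007,"z":0,"claw":0.05},{"ax":0,"ay":0,"az":0,"x":0.037,"y":-0.007,"z":0,"claw":0.05},{"ax":0,"ay":0,"az":0,"x":0.037,"y":-0.007,"z":0,"claw":0.05},{"ax":0,"ay":0,"az":0,"x":0.037,"y":-0.007,"z":0,"claw":0.05}]'
python3 -m jog '[{"ax":0,"ay":0,"az":0,"x":0.037,"y":-0.007,"z":0,"claw":0.05},{"ax":0,"ay":0,"az":0,"x":0.037,"y":-0.007,"z":0,"claw":0.05},{"ax":0,"ay":0,"az":0,"x":0.037,"y":-0.007,"z":0,"claw":0.05},{"ax":0,"ay":0,"az":0,"x":0.037,"y":-0.007,"z":0,"claw":0.05},{"ax":0,"ay":0,"az":0,"x":0.037,"y":-0.007,"z":0,"claw":0.05}]'
python3 -m jog '[{"ax":0,"ay":0,"az":0,"x":0.037,"y":-0.007,"z":0,"claw":0.05},{"ax":0,"ay":0,"az":0,"x":0.037,"y":-0.007,"z":0,"claw":0.05},{"ax":0,"ay":0,"az":0,"x":0.037,"y":-0.005,"z":0,"claw":0.05},{"ax":0,"ay":0,"az":0,"x":0,"y":0,"z":0,"claw":0.05}]'
python3 -c "
from h import *
go(b2w([0,.0405,.091]),65.7)"
```

```text
time: 0.52
tool_pos: [0.2914, -0.6635, 0.2182]
ee_rot: [-0.0, 0.87, 0.493, -0.0]
force: [0.1, -0.3, 0.6]
gripper_width: 0.0641
gripper_force: 0.0
time: 0.93
tool_pos: [0.3266, -0.5156, 0.2181]
ee_rot: [-0.0, 0.84, 0.542, 0.0]
force: [-0.8, 0.1, -0.4]
gripper_width: 0.0499
gripper_force: 0.0
time: 1.35
tool_pos: [0.3709, -0.3326, 0.2185]
ee_rot: [-0.0, 0.84, 0.542, -0.0]
force: [0.1, 0.4, 0.5]
gripper_width: 0.05
gripper_force: 0.0
time: 1.68
tool_pos: [0.4011, -0.2189, 0.2188]
ee_rot: [-0.001, 0.838, 0.546, 0.001]
force: [-0.0, 0.3, -0.1]
gripper_width: 0.0499
gripper_force: 0.0
t 1.68 tcp [ 0.4011 -0.2189  0.2188] j [ 0.61  0.29 -0.3   2.18  0.13  0.69 -0.19] F [-0.   0.3 -0.1] w 0.0499
shift cur [ -0.8   0.5 127.8] shift in target axes [ -0.5   0.5 127.8] turn [-0.  -0.1  0.5]
```

```bash
python3 -m jog '[{"ax":0,"ay":0,"az":0.4,"x":-0.0005,"y":0,"z":0.035,"claw":0.05},{"ax":0,"ay":0,"az":0,"x":0,"y":0,"z":0.035,"claw":0.05},{"ax":0,"ay":0,"az":0,"x":0,"y":0,"z":0.03,"claw":0.05},{"ax":0,"ay":0,"az":0,"x":0,"y":0,"z":0.02,"claw":0.05},{"ax":0,"ay":0,"az":0,"x":0,"y":0,"z":0.0078,"claw":0.05}]'
python3 -m jog '[{"ax":0,"ay":0,"az":0,"x":0,"y":0,"z":0,"claw":0.05},{"ax":0,"ay":0,"az":0,"x":0,"y":0,"z":0,"claw":0.02},{"ax":0,"ay":0,"az":0,"x":0,"y":0,"z":0,"claw":0.02},{"ax":0,"ay":0,"az":0,"x":0,"y":0,"z":0,"claw":0.02},{"ax":0,"ay":0,"az":0,"x":0,"y":0,"z":0,"claw":0.02}]'
python3 -c "
from h import *
go(b2w([0,.0405,.091]),65.7)"
```

```text
time: 2.1
tool_pos: [0.398, -0.2253, 0.0883]
ee_rot: [-0.002, 0.842, 0.54, -0.001]
force: [-1.1, 0.2, -0.6]
gripper_width: 0.0499
gripper_force: 0.0
time: 2.52
tool_pos: [0.4, -0.2263, 0.092]
ee_rot: [0.001, 0.842, 0.539, 0.001]
force: [0.4, -0.3, 2.7]
gripper_width: 0.031
gripper_force: 30.0
t 2.52 tcp [ 0.4    -0.2263  0.092 ] j [ 0.53  0.51 -0.19  2.3   0.27  0.35 -0.32] F [ 0.4 -0.3  2.7] w 0.031
shift cur [ 6.7 -1.6  1. ] shift in target axes [ 6.7 -1.5  1. ] turn [ 0.2  0.  -0.4]
```

```bash
cat > plan.py <<'E'
import numpy as np
def tcp(phi,oy,oz):
    p=np.radians(phi);a=np.array([np.sin(p),np.cos(p)]);n=np.array([-np.cos(p),np.sin(p)])
    al=np.radians(54-phi);tz=np.array([np.sin(al),-np.cos(al)])
    return np.array([oy,oz])+109.2*a+4.7*n+19*tz,al
prev,al=tcp(54,-51.6,43)
for i in range(1,13):
    phi=54-4.5*i;p=np.radians(phi)
    oy=-57.5+16*np.cos(p)+1.5*i/12;oz=32+16*np.sin(p)
    q,a2=tcp(phi,oy,oz);d=q-prev
    print(i,phi,'x',round(d@[np.cos(al),np.sin(al)],1),'z',round(d@[np.sin(al),-np.cos(al)],1),'tcp box yz',q.round(1))
    prev,al=q,a2
E
python3 plan.py
```

```text
1 49.5 x 0.5 z -7.7 tcp box yz [34.5 99.7]
2 45.0 x -3.1 z -5.6 tcp box yz [ 30.9 105.1]
3 40.5 x -3.3 z -5.5 tcp box yz [ 26.8 110. ]
4 36.0 x -3.5 z -5.4 tcp box yz [ 22.2 114.4]
5 31.5 x -3.6 z -5.3 tcp box yz [ 17.1 118.4]
6 27.0 x -3.8 z -5.3 tcp box yz [ 11.5 121.8]
7 22.5 x -4.0 z -5.3 tcp box yz [  5.5 124.6]
8 18.0 x -4.2 z -5.3 tcp box yz [ -0.8 126.9]
9 13.5 x -4.4 z -5.3 tcp box yz [ -7.6 128.6]
10 9.0 x -4.6 z -5.4 tcp box yz [-14.6 129.7]
11 4.5 x -4.8 z -5.5 tcp box yz [-21.8 130.1]
12 0.0 x -4.9 z -5.6 tcp box yz [-29.3 130. ]
```

```bash
python3 -m jog '[{"ax":0,"ay":4.5,"az":0,"x":0.0005,"y":0,"z":-0.0077,"claw":0.02},{"ax":0,"ay":4.5,"az":0,"x":-0.003,"y":0,"z":-0.0056,"claw":0.02},{"ax":0,"ay":4.5,"az":0,"x":-0.0033,"y":0,"z":-0.0055,"claw":0.02},{"ax":0,"ay":4.5,"az":0,"x":-0.0035,"y":0,"z":-0.0054,"claw":0.02},{"ax":0,"ay":0,"az":0,"x":0,"y":0,"z":0,"claw":0.02}]'
python3 -c "
from h import *
go(b2w([0,.0222,.1144]),65.7)
print(w2b(arm.get_obs()['tool_pos']))"
```

```text
time: 2.93
tool_pos: [0.3933, -0.2401, 0.1121]
ee_rot: [-0.078, 0.836, 0.529, 0.123]
force: [0.9, 2.4, 4.5]
gripper_width: 0.0313
gripper_force: 30.0
t 2.93 tcp [ 0.3933 -0.2401  0.1121] j [ 1.06  0.57 -0.6   2.23  0.04  0.45  0.05] F [0.9 2.4 4.5] w 0.0313
shift cur [ 4.2 -1.2 -1.2] shift in target axes [ 3.7 -1.1 -2.3] turn [  0.2 -16.8  -1.1]
[0.0010933  0.01846006 0.11206261]
```

```bash
python3 -m jog '[{"ax":0,"ay":4.5,"az":0,"x":-0.0026,"y":0,"z":-0.006,"claw":0.02},{"ax":0,"ay":4.5,"az":0,"x":-0.0028,"y":0,"z":-0.006,"claw":0.02},{"ax":0,"ay":4.5,"az":0,"x":-0.003,"y":0,"z":-0.0055,"claw":0.02},{"ax":0,"ay":4.5,"az":0,"x":-0.0035,"y":0,"z":-0.0055,"claw":0.02},{"ax":0,"ay":0,"az":0,"x":0,"y":0,"z":0,"claw":0.02}]'
python3 -c "
from h import *
go(b2w([0,-.0008,.1269]),65.7)
print(w2b(arm.get_obs()['tool_pos']))"
```

```text
time: 3.35
tool_pos: [0.3844, -0.2579, 0.1259]
ee_rot: [-0.161, 0.806, 0.511, 0.251]
force: [0.1, -0.9, -0.8]
gripper_width: 0.0311
gripper_force: 30.0
t 3.35 tcp [ 0.3844 -0.2579  0.1259] j [ 1.41  0.74 -0.84  2.13 -0.1   0.62  0.32] F [ 0.1 -0.9 -0.8] w 0.0311
shift cur [ 1.1 -0.3 -0.5] shift in target axes [ 0.6 -0.3 -1. ] turn [  0.1 -34.7  -0.9]
[ 0.00031579 -0.00138969  0.12588743]
```

```bash
python3 -m jog '[{"ax":0,"ay":4.8,"az":0,"x":-0.0041,"y":0,"z":-0.0056,"claw":0.02},{"ax":0,"ay":4.8,"az":0,"x":-0.0044,"y":0,"z":-0.0055,"claw":0.02},{"ax":0,"ay":4.8,"az":0,"x":-0.0047,"y":0,"z":-0.0055,"claw":0.02},{"ax":0,"ay":4.8,"az":0,"x":-0.0049,"y":0,"z":-0.0056,"claw":0.02},{"ax":0,"ay":0,"az":0,"x":0,"y":0,"z":0,"claw":0.02}]'
python3 - <<'E'
from h import *
go(b2w([0,-.0293,.130]),65.7)
print(w2b(arm.get_obs()['tool_pos']))
s=snap('scene');t=snap('top')
a=cv2.resize(s['img'][90:200,225:345],(400,366),interpolation=cv2.INTER_CUBIC);b=cv2.resize(t['img'][155:245,280:378],(400,366),interpolation=cv2.INTER_CUBIC)
cv2.imwrite('pics/c3.png',np.hstack([a,b])[:,:,::-1])
E
```

```text
time: 3.77
tool_pos: [0.3735, -0.2815, 0.1297]
ee_rot: [-0.246, 0.752, 0.477, 0.382]
force: [0.4, 0.4, -0.9]
gripper_width: 0.0313
gripper_force: 29.9
t 3.77 tcp [ 0.3735 -0.2815  0.1297] j [ 1.61  0.97 -0.95  2.02 -0.17  0.83  0.49] F [ 0.4  0.4 -0.9] w 0.0313
shift cur [-0.9 -0.  -1.7] shift in target axes [-1.9 -0.1 -0.3] turn [  0.  -54.   -0.9]
[ 6.62952695e-05 -2.74119310e-02  1.29713197e-01]
```

View pics/c3.png

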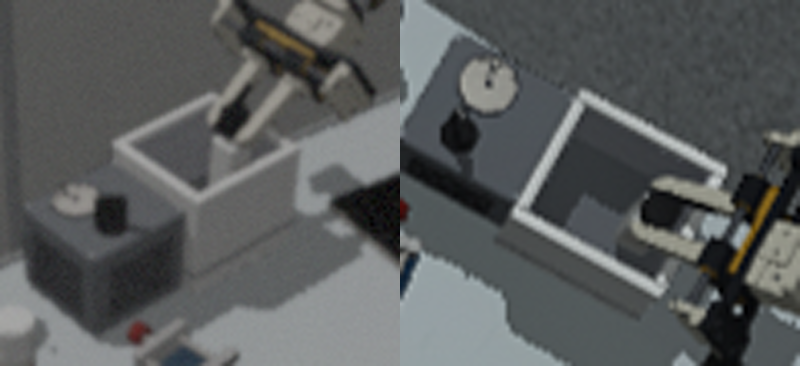

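The bottle is upright near the right wall; its cap, held by the fingers, is at crop (232,120) on the left and (660,207) on the right. I lower it 2 mm, release it and withdraw.

```bash
python3 -m jog '[{"ax":0,"ay":0,"az":0,"x":-0.0016,"y":0,"z":0.0012,"claw":0.02},{"ax":0,"ay":0,"az":0,"x":0,"y":0,"z":0,"claw":0.02},{"ax":0,"ay":0,"az":0,"x":0,"y":0,"z":0,"claw":0.055},{"ax":0,"ay":0,"az":0,"x":0,"y":0,"z":0,"claw":0.055},{"ax":0,"ay":0,"az":0,"x":0,"y":0,"z":0,"claw":0.055}]'
python3 -m jog '[{"ax":0,"ay":0,"az":0,"x":0,"y":0,"z":0,"claw":0.055},{"ax":0,"ay":0,"az":0,"x":0,"y":0,"z":-0.015,"claw":0.055},{"ax":0,"ay":0,"az":0,"x":0,"y":0,"z":-0.03,"claw":0.055},{"ax":0,"ay":0,"az":0,"x":0,"y":0,"z":-0.04,"claw":0.055},{"ax":0,"ay":0,"az":0,"x":0.03,"y":0,"z":-0.02,"claw":0.055}]'
python3 -m jog '[{"ax":0,"ay":-7,"az":0,"x":0.01,"y":0,"z":-0.03,"claw":0.07},{"ax":0,"ay":-7,"az":0,"x":0.01,"y":0,"z":-0.03,"claw":0.07},{"ax":0,"ay":-7,"az":0,"x":0,"y":0,"z":-0.02,"claw":0.07},{"ax":0,"ay":-7,"az":0,"x":0,"y":0,"z":0,"claw":0.07},{"ax":0,"ay":-7,"az":0,"x":0,"y":0,"z":0,"claw":0.07}]'
python3 - <<'E'
from h import *
go([.459,.029,.22],65.7)
t=snap('top');import pickle;pickle.dump(t,open('top1.pkl','wb'))
P=w2b(cloud(t).reshape(-1,3));x,y,z=P.T
m=(abs(x)<.05)&(abs(y)<.058)&(z>.14)&(z<.17)
if m.sum(): print(m.sum(),cv2.minAreaRect((P[m,:2]*1000).astype(np.float32)),np.median(z[m]))
E
```

```text
time: 4.28
tool_pos: [0.3746, -0.2788, 0.1298]
ee_rot: [-0.244, 0.751, 0.482, 0.379]
force: [-0.3, -0.5, -0.4]
gripper_width: 0.0466
gripper_force: 0.0
time: 4.7
tool_pos: [0.3444, -0.3453, 0.214]
ee_rot: [-0.244, 0.754, 0.478, 0.379]
force: [0.1, -1.6, 0.6]
gripper_width: 0.0554
gripper_force: 0.0
time: 5.12
tool_pos: [0.3279, -0.3833, 0.2869]
ee_rot: [-0.085, 0.832, 0.532, 0.134]
force: [0.5, 0.8, -0.8]
gripper_width: 0.07
gripper_force: 0.0
t 5.12 tcp [ 0.3279 -0.3833  0.2869] j [ 1.56  0.46 -0.89  1.89  0.05  1.03  0.25] F [ 0.5  0.8 -0.8] w 0.07
shift cur [386.8 -54.1 197.7] shift in target axes [429.7 -50.2  66.9] turn [  0.2 -18.2  -0.5]
82 ((-0.5395441055297852, -32.02149200439453), (31.425046920776367, 29.695240020751953), 73.95429992675781) 0.15749708212615776
```

Run:
```python
from h import *
import pickle
for f in('top1.pkl','top0.pkl'):
    P=cloud(pickle.load(open(f,'rb'))).reshape(-1,3);x,y,z=P.T
    m=(z>.04)&(z<.2)&(np.hypot(x-.54,y+.02)<.09)&(np.hypot(x-.459,y-.029)>.03)&((x-.405)*.62+(y-.209)*.786<-.01)&(x>.47)
    W=P[m];print(m.sum(),cv2.minEnclosingCircle(W[:,:2].astype(np.float32)),np.percentile(W,[0,50,100],axis=0).round(3).tolist())
    m=(z>.03)&(z<.2)&(np.hypot(x-.459,y-.029)<.1)&(np.hypot(x-.459,y-.029)>.035)
    print(P[m][::12].round(3).tolist())
```

```text
182 ((0.5281649827957153, -0.05046174302697182), 0.05743570998311043) [[0.491, -0.107, 0.04], [0.552, -0.03, 0.074], [0.575, 0.002, 0.133]]
[[0.546, -0.002, 0.119], [0.525, 0.087, 0.097], [0.523, 0.103, 0.062], [0.531, -0.001, 0.057], [0.499, 0.107, 0.1], [0.505, 0.101, 0.069], [0.519, -0.043, 0.071], [0.516, -0.021, 0.061], [0.499, 0.104, 0.063], [0.52, -0.044, 0.043], [0.513, -0.033, 0.049], [0.485, 0.121, 0.065], [0.477, 0.124, 0.066]]
176 ((0.5295702815055847, -0.051372576504945755), 0.0580160915851593) [[0.491, -0.106, 0.041], [0.553, -0.03, 0.073], [0.574, 0.002, 0.138]]
[[0.547, -0.002, 0.116], [0.545, 0.0, 0.062], [0.512, 0.097, 0.098], [0.534, -0.001, 0.048], [0.502, 0.104, 0.092], [0.505, 0.101, 0.069], [0.517, -0.043, 0.078], [0.517, -0.018, 0.056], [0.497, 0.107, 0.069], [0.519, -0.044, 0.045], [0.518, -0.041, 0.036], [0.485, 0.114, 0.067], [0.475, 0.116, 0.074]]
```

```bash
python3 -m jog '[{"ax":0,"ay":-6,"az":0,"x":0.02,"y":0,"z":0,"claw":0.06},{"ax":0,"ay":-6,"az":0,"x":0.03,"y":0,"z":0,"claw":0.06},{"ax":0,"ay":-6,"az":0,"x":0.039,"y":-0.005,"z":0,"claw":0.06},{"ax":0,"ay":0,"az":0,"x":0.039,"y":-0.005,"z":0,"claw":0.06},{"ax":0,"ay":0,"az":0,"x":0.039,"y":-0.005,"z":0,"claw":0.06}]'
python3 -m jog '[{"ax":0,"ay":0,"az":0,"x":0.039,"y":-0.005,"z":0,"claw":0.06},{"ax":0,"ay":0,"az":0,"x":0.039,"y":-0.005,"z":0,"claw":0.06},{"ax":0,"ay":0,"az":0,"x":0.039,"y":-0.005,"z":0,"claw":0.06},{"ax":0,"ay":0,"az":0,"x":0.039,"y":-0.005,"z":0,"claw":0.06},{"ax":0,"ay":0,"az":0,"x":0.039,"y":-0.005,"z":0,"claw":0.06}]' | head -3
python3 -m jog '[{"ax":0,"ay":0,"az":7,"x":0.03,"y":0,"z":0,"claw":0.06},{"ax":0,"ay":0,"az":7,"x":0,"y":0,"z":0,"claw":0.06},{"ax":0,"ay":0,"az":7,"x":0,"y":0,"z":0,"claw":0.06},{"ax":0,"ay":0,"az":7,"x":0,"y":0,"z":0,"claw":0.06},{"ax":0,"ay":0,"az":7,"x":0,"y":0,"z":0,"claw":0.06}]' |head -3
python3 -m jog '[{"ax":0,"ay":0,"az":6,"x":0,"y":0,"z":0,"claw":0.06},{"ax":0,"ay":0,"az":0,"x":0,"y":0,"z":0,"claw":0.06}]' |head -3
python3 - <<'E'
from h import *
go([.459,.029,.066],25)
E
```

```text
time: 5.58
tool_pos: [0.3835, -0.2221, 0.3041]
ee_rot: [-0.003, 0.841, 0.541, 0.004]
force: [1.1, 0.7, 0.5]
gripper_width: 0.0598
gripper_force: 0.0
time: 6.0
tool_pos: [0.4414, -0.036, 0.3058]
ee_rot: [-0.004, 0.842, 0.54, 0.004]
time: 6.42
tool_pos: [0.4536, -0.0106, 0.3058]
ee_rot: [-0.006, 0.966, 0.26, 0.002]
time: 6.58
tool_pos: [0.4536, -0.0109, 0.3059]
ee_rot: [-0.006, 0.978, 0.209, 0.002]
t 6.58 tcp [ 0.4536 -0.0109  0.3059] j [ 0.56  0.23 -0.78  2.05  0.19  0.93 -1.47] F [-1.  -0.3 -0.5] w 0.0601
shift cur [ 19.6 -31.7 240.4] shift in target axes [ 21.7 -33.9 239.9] turn [-0.6 -0.4 -0.8]
```

```bash
python3 -m jog '[{"ax":-0.6,"ay":-0.4,"az":-0.8,"x":0.010,"y":-0.016,"z":0,"claw":0.06},{"ax":0,"ay":0,"az":0,"x":0.0117,"y":-0.0179,"z":0.02,"claw":0.06},{"ax":0,"ay":0,"az":0,"x":0,"y":0,"z":0.04,"claw":0.06},{"ax":0,"ay":0,"az":0,"x":0,"y":0,"z":0.04,"claw":0.06},{"ax":0,"ay":0,"az":0,"x":0,"y":0,"z":0.02,"claw":0.06}]'|head -3
python3 - <<'E'
from h import *
go([.459,.029,.066],25)
E
```

```text
time: 7.0
tool_pos: [0.4577, 0.0287, 0.183]
ee_rot: [-0.0, 0.975, 0.221, -0.002]
t 7.0 tcp [0.4577 0.0287 0.183 ] j [ 0.34  0.41 -0.69  2.2   0.42  0.67 -1.78] F [0.3 0.2 0.1] w 0.0601
shift cur [  1.6   0.4 117. ] shift in target axes [  1.3   0.3 117. ] turn [-0.1  0.2  0.5]
```

```bash
python3 -m jog '[{"ax":0,"ay":0,"az":0.5,"x":0.0013,"y":0,"z":0.025,"claw":0.06},{"ax":0,"ay":0,"az":0,"x":0,"y":0,"z":0.03,"claw":0.06},{"ax":0,"ay":0,"az":0,"x":0,"y":0,"z":0.03,"claw":0.06},{"ax":0,"ay":0,"az":0,"x":0,"y":0,"z":0.02,"claw":0.06},{"ax":0,"ay":0,"az":0,"x":0,"y":0,"z":0.011,"claw":0.06}]'
python3 -m jog '[{"ax":0,"ay":0,"az":0,"x":0,"y":0,"z":0,"claw":0.06},{"ax":0,"ay":0,"az":0,"x":0,"y":0,"z":0,"claw":0.03},{"ax":0,"ay":0,"az":0,"x":0,"y":0,"z":0,"claw":0.03},{"ax":0,"ay":0,"az":0,"x":0,"y":0,"z":0,"claw":0.03},{"ax":0,"ay":0,"az":0,"x":0,"y":0,"z":0,"claw":0.03}]'
python3 - <<'E'
from h import *
go([.459,.029,.066],25)
E
```

```text
time: 7.42
tool_pos: [0.4597, 0.0292, 0.0679]
ee_rot: [-0.0, 0.976, 0.216, -0.001]
force: [0.8, -0.5, 0.2]
gripper_width: 0.0601
gripper_force: 0.0
time: 7.83
tool_pos: [0.4615, 0.0289, 0.0712]
ee_rot: [0.0, 0.977, 0.214, 0.001]
force: [-0.5, -0.7, 0.2]
gripper_width: 0.0415
gripper_force: 29.9
t 7.83 tcp [0.4615 0.0289 0.0712] j [ 0.14  0.58 -0.46  2.3   0.69  0.4  -2.04] F [-0.5 -0.7  0.2] w 0.0415
shift cur [-2.2 -1.1  5.2] shift in target axes [-2.2 -1.1  5.2] turn [ 0.1 -0.1 -0.3]
```

```bash
python3 -m jog '[{"ax":0,"ay":0,"az":0,"x":0,"y":0,"z":-0.02,"claw":0.03},{"ax":0,"ay":0,"az":0,"x":0,"y":0,"z":-0.04,"claw":0.03},{"ax":0,"ay":0,"az":0,"x":0,"y":0,"z":-0.04,"claw":0.03},{"ax":0,"ay":0,"az":0,"x":0,"y":0,"z":-0.04,"claw":0.03},{"ax":0,"ay":0,"az":0,"x":0,"y":0,"z":-0.04,"claw":0.03}]'|head -2
python3 -m jog '[{"ax":0,"ay":0,"az":0,"x":0,"y":0,"z":-0.02,"claw":0.03},{"ax":0,"ay":0,"az":-6,"x":0,"y":0,"z":0,"claw":0.03},{"ax":0,"ay":0,"az":-6,"x":0,"y":0,"z":0,"claw":0.03},{"ax":0,"ay":0,"az":-6,"x":0,"y":0,"z":0,"claw":0.03},{"ax":0,"ay":0,"az":-6,"x":0,"y":0,"z":0,"claw":0.03}]'|head -2
python3 -m jog '[{"ax":0,"ay":0,"az":-6,"x":0,"y":0,"z":0,"claw":0.03},{"ax":0,"ay":0,"az":-6,"x":0,"y":0,"z":0,"claw":0.03},{"ax":0,"ay":0,"az":-5,"x":0,"y":0,"z":0,"claw":0.03},{"ax":0,"ay":0,"az":0,"x":0,"y":0,"z":0,"claw":0.03}]'
python3 - <<'E'
from h import *
go(b2w([0,.026,.26]),65.7)
E
```

```text
time: 8.25
tool_pos: [0.4599, 0.0293, 0.2527]
time: 8.67
tool_pos: [0.4604, 0.0288, 0.2711]
time: 9.0
tool_pos: [0.4603, 0.0289, 0.2706]
ee_rot: [0.001, 0.839, 0.544, 0.0]
force: [1.3, 0.0, -1.9]
gripper_width: 0.0413
gripper_force: 29.9
t 9.0 tcp [0.4603 0.0289 0.2706] j [ 0.58  0.34 -0.98  2.08  0.37  0.9  -1.03] F [ 1.3  0.  -1.9] w 0.0413
shift cur [-265.4   47.4   10.8] shift in target axes [-265.2   48.5   10.6] turn [0.1 0.  0.2]
```

```bash
python3 -m jog '[{"ax":0,"ay":0,"az":0,"x":-0.02,"y":0.004,"z":0,"claw":0.03},{"ax":0,"ay":0,"az":0,"x":-0.036,"y":0.006,"z":0,"claw":0.03},{"ax":0,"ay":0,"az":0,"x":-0.038,"y":0.007,"z":0,"claw":0.03},{"ax":0,"ay":0,"az":0,"x":-0.038,"y":0.007,"z":0,"claw":0.03},{"ax":0,"ay":0,"az":0,"x":-0.038,"y":0.007,"z":0,"claw":0.03}]'|head -2
python3 -m jog '[{"ax":0,"ay":0,"az":0,"x":-0.038,"y":0.007,"z":0,"claw":0.03},{"ax":0,"ay":0,"az":0,"x":-0.035,"y":0.006,"z":0,"claw":0.03},{"ax":0,"ay":0,"az":0,"x":-0.022,"y":0.0035,"z":0,"claw":0.03},{"ax":0,"ay":0,"az":0,"x":0,"y":0,"z":0,"claw":0.03}]'
python3 - <<'E'
from h import *
go(b2w([0,.026,.1012]),65.7)
t=snap('top')
P=w2b(cloud(t).reshape(-1,3));x,y,z=P.T
m=(abs(x)<.05)&(abs(y)<.058)&(z>.14)&(z<.17)&(y<-.01)
if m.sum()>4: print(m.sum(),cv2.minAreaRect((P[m,:2]*1000).astype(np.float32)),np.median(z[m]))
E
```

```text
time: 9.42
tool_pos: [0.4181, -0.14, 0.2708]
time: 9.75
tool_pos: [0.3928, -0.2367, 0.2701]
ee_rot: [0.001, 0.843, 0.538, -0.001]
force: [0.4, -0.6, -0.2]
gripper_width: 0.0418
gripper_force: 29.9
t 9.75 tcp [ 0.3928 -0.2367  0.2701] j [ 1.17  0.33 -0.95  2.09  0.35  0.89 -0.42] F [ 0.4 -0.6 -0.2] w 0.0418
shift cur [  5.    0.6 168.9] shift in target axes [  4.7   0.8 168.9] turn [ 0.   0.1 -0.6]
49 ((1.2354841232299805, -35.40296173095703), (28.233768463134766, 21.52272605895996), 24.928897857666016) 0.15694547760090094
```

```bash
python3 -m jog '[{"ax":0,"ay":0,"az":-0.6,"x":0.005,"y":0.001,"z":0.02,"claw":0.03},{"ax":0,"ay":0,"az":0,"x":0,"y":0,"z":0.03,"claw":0.03},{"ax":0,"ay":0,"az":0,"x":0,"y":0,"z":0.03,"claw":0.03},{"ax":0,"ay":0,"az":0,"x":0,"y":0,"z":0.02,"claw":0.03},{"ax":0,"ay":0,"az":0,"x":0,"y":0,"z":0,"claw":0.03}]'
python3 - <<'E'
from h import *
go(b2w([0,.026,.1012]),65.7)
E
```

```text
time: 10.22
tool_pos: [0.3966, -0.226, 0.1679]
ee_rot: [-0.002, 0.837, 0.547, -0.001]
force: [0.2, 0.9, -1.8]
gripper_width: 0.0411
gripper_force: 29.9
t 10.22 tcp [ 0.3966 -0.226   0.1679] j [ 1.    0.47 -0.83  2.21  0.55  0.68 -0.63] F [ 0.2  0.9 -1.8] w 0.0411
shift cur [-6.8  1.8 66.7] shift in target axes [-6.7  1.7 66.7] turn [-0.2 -0.   0.6]
```

```bash
python3 -m jog '[{"ax":0,"ay":0,"az":0.5,"x":-0.004,"y":0.0017,"z":0.015,"claw":0.03},{"ax":0,"ay":0,"az":0,"x":0,"y":0,"z":0.02,"claw":0.03},{"ax":0,"ay":0,"az":0,"x":0,"y":0,"z":0.015,"claw":0.03},{"ax":0,"ay":0,"az":0,"x":0,"y":0,"z":0.008,"claw":0.03},{"ax":0,"ay":0,"az":0,"x":0,"y":0,"z":0,"claw":0.03}]'
python3 - <<'E'
from h import *
go(b2w([0,.026,.1012]),65.7)
E
```

```text
time: 10.63
tool_pos: [0.3983, -0.2315, 0.1124]
ee_rot: [0.0, 0.839, 0.543, 0.0]
force: [-0.3, 0.1, -0.3]
gripper_width: 0.0415
gripper_force: 29.9
t 10.63 tcp [ 0.3983 -0.2315  0.1124] j [ 0.91  0.55 -0.71  2.26  0.7   0.56 -0.76] F [-0.3  0.1 -0.3] w 0.0415
shift cur [-2.4 -2.2 11.2] shift in target axes [-2.4 -2.1 11.2] turn [0.  0.  0.1]
```

```bash
python3 -m jog '[{"ax":0,"ay":0,"az":0,"x":0,"y":-0.001,"z":0.006,"claw":0.03},{"ax":0,"ay":0,"az":0,"x":0,"y":0,"z":0.004,"claw":0.03},{"ax":0,"ay":0,"az":0,"x":0,"y":0,"z":0,"claw":0.03},{"ax":0,"ay":0,"az":0,"x":0,"y":0,"z":0,"claw":0.03}]'
python3 - <<'E'
from h import *
go(b2w([0,.026,.1012]),65.7)
E
```

```text
time: 10.97
tool_pos: [0.3973, -0.2319, 0.1028]
ee_rot: [0.001, 0.84, 0.543, 0.0]
force: [0.1, -1.6, -0.2]
gripper_width: 0.0416
gripper_force: 29.9
t 10.97 tcp [ 0.3973 -0.2319  0.1028] j [ 0.9   0.56 -0.69  2.27  0.73  0.54 -0.79] F [ 0.1 -1.6 -0.2] w 0.0416
shift cur [-1.7 -1.4  1.6] shift in target axes [-1.7 -1.4  1.6] turn [0.1 0.  0.1]
```

```bash
python3 -m jog '[{"ax":0,"ay":0,"az":0,"x":0,"y":0,"z":0.0015,"claw":0.03},{"ax":0,"ay":0,"az":0,"x":0,"y":0,"z":0,"claw":0.03},{"ax":0,"ay":0,"az":0,"x":0,"y":0,"z":0,"claw":0.03}]'|tail -3
python3 -m jog '[{"ax":0,"ay":0,"az":0,"x":0,"y":0,"z":0,"claw":0.06},{"ax":0,"ay":0,"az":0,"x":0,"y":0,"z":0,"claw":0.06},{"ax":0,"ay":0,"az":0,"x":0,"y":0,"z":0,"claw":0.06},{"ax":0,"ay":0,"az":0,"x":0,"y":0,"z":-0.015,"claw":0.06},{"ax":0,"ay":0,"az":0,"x":0,"y":0,"z":-0.03,"claw":0.06}]'
python3 -m jog '[{"ax":0,"ay":0,"az":0,"x":0,"y":0,"z":-0.04,"claw":0.06},{"ax":0,"ay":0,"az":0,"x":0,"y":0,"z":-0.04,"claw":0.06},{"ax":0,"ay":0,"az":0,"x":0,"y":0,"z":-0.04,"claw":0.06},{"ax":0,"ay":0,"az":0,"x":0.03,"y":0,"z":-0.03,"claw":0.06},{"ax":0,"ay":0,"az":0,"x":0.04,"y":0,"z":0,"claw":0.06}]' |head -2
python3 -m jog '[{"ax":0,"ay":0,"az":-5,"x":0.04,"y":0,"z":0,"claw":0.06},{"ax":0,"ay":0,"az":-5,"x":0.04,"y":0,"z":0,"claw":0.06},{"ax":0,"ay":0,"az":-5,"x":0.04,"y":0,"z":0,"claw":0.06},{"ax":0,"ay":0,"az":-5,"x":0.04,"y":0,"z":0,"claw":0.06},{"ax":0,"ay":0,"az":-5,"x":0.04,"y":0,"z":0,"claw":0.06}]' |head -2
python3 - <<'E'
from h import *
go([.3365,.3413,.25],188)
t=snap('top')
a=cv2.resize(t['img'][155:245,240:370],(780,540),interpolation=cv2.INTER_CUBIC);cv2.imwrite('pics/c4.png',a[:,:,::-1])
P=w2b(cloud(t).reshape(-1,3));x,y,z=P.T
for l,m in(('bot',(abs(x)<.05)&(abs(y)<.058)&(z>.14)&(z<.17)),('jar',(abs(x)<.05)&(abs(y)<.058)&(z>.113)&(z<.128)&(y>-.01))):
  if m.sum()>4: print(l,m.sum(),cv2.minAreaRect((P[m,:2]*1000).astype(np.float32)),np.median(z[m]))
E
```

```text
force: [0.3, -0.5, 1.2]
gripper_width: 0.0414
gripper_force: 30.0
time: 11.63
tool_pos: [0.3957, -0.231, 0.1444]
ee_rot: [-0.002, 0.839, 0.544, -0.001]
force: [-1.1, -0.9, 0.6]
gripper_width: 0.0597
gripper_force: 0.0
time: 12.05
tool_pos: [0.427, -0.1705, 0.3001]
time: 12.47
tool_pos: [0.4744, 0.0258, 0.2953]
t 12.47 tcp [0.4744 0.0258 0.2953] j [ 0.67  0.37 -1.11  2.02  0.4   0.99 -0.62] F [0.7 0.2 0.7] w 0.0602
shift cur [ 317.9 -132.4   45. ] shift in target axes [ 92.7 331.6  45.3] turn [  0.    0.1 -97. ]
```

View pics/c4.png

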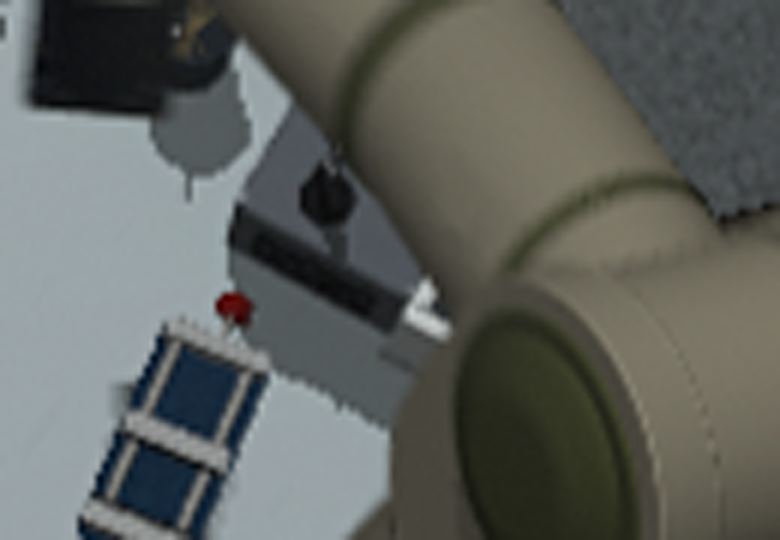

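The arm hides the box in this view (the knob is at (327,193)), so I check the contents later. Going on to the lid.

```bash
python3 -m jog '[{"ax":0,"ay":0,"az":0,"x":0.0353,"y":-0.0147,"z":0,"claw":0.05},{"ax":0,"ay":0,"az":0,"x":0.0353,"y":-0.0147,"z":0,"claw":0.05},{"ax":0,"ay":0,"az":0,"x":0.0353,"y":-0.0147,"z":0,"claw":0.05},{"ax":0,"ay":0,"az":0,"x":0.0353,"y":-0.0147,"z":0,"claw":0.05},{"ax":0,"ay":0,"az":0,"x":0.0353,"y":-0.0147,"z":0,"claw":0.05}]'|head -2
python3 -m jog '[{"ax":0,"ay":0,"az":0,"x":0.0353,"y":-0.0147,"z":0,"claw":0.05},{"ax":0,"ay":0,"az":0,"x":0.0353,"y":-0.0147,"z":0,"claw":0.05},{"ax":0,"ay":0,"az":0,"x":0.0353,"y":-0.0147,"z":0,"claw":0.05},{"ax":0,"ay":0,"az":0,"x":0.0353,"y":-0.0147,"z":0,"claw":0.05},{"ax":0,"ay":0,"az":-7,"x":0,"y":0,"z":0,"claw":0.05}]' |head -2
for i in 1; do python3 -m jog '[{"ax":0,"ay":0,"az":-7,"x":0,"y":0,"z":0,"claw":0.05},{"ax":0,"ay":0,"az":-7,"x":0,"y":0,"z":0,"claw":0.05},{"ax":0,"ay":0,"az":-7,"x":0,"y":0,"z":0,"claw":0.05},{"ax":0,"ay":0,"az":-7,"x":0,"y":0,"z":0,"claw":0.05},{"ax":0,"ay":0,"az":-7,"x":0,"y":0,"z":0,"claw":0.05}]'|head -2; done
python3 -m jog '[{"ax":0,"ay":0,"az":-7,"x":0,"y":0,"z":0,"claw":0.05},{"ax":0,"ay":0,"az":-7,"x":0,"y":0,"z":0,"claw":0.05},{"ax":0,"ay":0,"az":-7,"x":0,"y":0,"z":0,"claw":0.05},{"ax":0,"ay":0,"az":-7,"x":0,"y":0,"z":0,"claw":0.05},{"ax":0,"ay":0,"az":-7,"x":0,"y":0,"z":0,"claw":0.05}]'|head -2
python3 -m jog '[{"ax":0,"ay":0,"az":-7,"x":0,"y":0,"z":0,"claw":0.05},{"ax":0,"ay":0,"az":-7,"x":0,"y":0,"z":0,"claw":0.05},{"ax":0,"ay":0,"az":-6,"x":0,"y":0,"z":0,"claw":0.05},{"ax":0,"ay":0,"az":0,"x":0,"y":0,"z":0,"claw":0.05}]'|head -2
python3 - <<'E'
from h import *
go([.3365,.3413,.051],188)
t=snap('top')
a=cv2.resize(t['img'][155:245,280:370],(540,540),interpolation=cv2.INTER_CUBIC);cv2.imwrite('pics/c5.png',a[:,:,::-1])
P=w2b(cloud(t).reshape(-1,3));x,y,z=P.T
for l,m in(('bot',(abs(x)<.05)&(abs(y)<.058)&(z>.14)&(z<.17)),('jar',(abs(x)<.05)&(abs(y)<.058)&(z>.113)&(z<.128)&(y>-.01)),('lidh',0*x==1)):
  if m.sum()>4: print(l,m.sum(),cv2.minAreaRect((P[m,:2]*1000).astype(np.float32)),np.median(z[m]))
E
```

```text
time: 12.93
tool_pos: [0.397, 0.2005, 0.2951]
time: 13.35
tool_pos: [0.3318, 0.348, 0.2963]
time: 13.77
tool_pos: [0.3373, 0.3396, 0.2947]
time: 14.18
tool_pos: [0.3374, 0.3395, 0.2948]
time: 14.52
tool_pos: [0.3374, 0.3395, 0.2948]
t 14.52 tcp [0.3374 0.3395 0.2948] j [ 0.02  0.46 -1.28  2.01  0.51  1.05  0.22] F [ 0.1 -0.7 -0. ] w 0.0498
shift cur [  0.8   2.2 243.8] shift in target axes [  0.6   1.9 243.8] turn [-0.1  0.   0.1]
bot 80 ((-0.2035989761352539, -32.72749710083008), (29.522260665893555, 30.24388313293457), 9.715343475341797) 0.1576550563121094
jar 99 ((1.7941694259643555, 27.833009719848633), (39.810211181640625, 39.210540771484375), 74.00399017333984) 0.1220028149223158
```

View pics/c5.png

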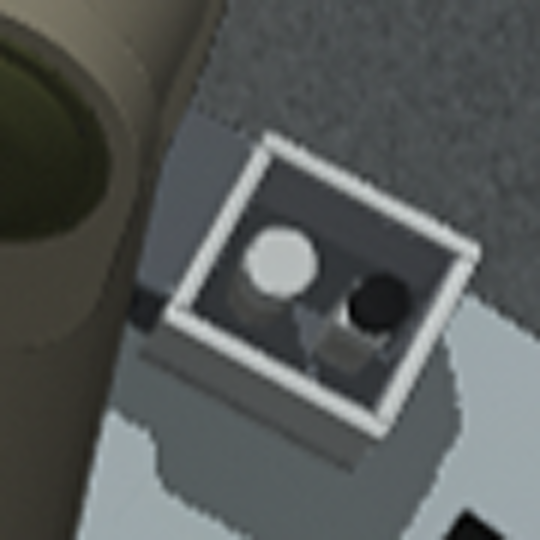

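Both stand upright: the jar at (281,262) with its top at 122 mm, the bottle's cap at (380,303) with its top at 158 mm. Descending on the lid handle.

```bash
python3 -m jog '[{"ax":0,"ay":0,"az":0,"x":0.0006,"y":0.002,"z":0.03,"claw":0.05},{"ax":0,"ay":0,"az":0,"x":0,"y":0,"z":0.04,"claw":0.05},{"ax":0,"ay":0,"az":0,"x":0,"y":0,"z":0.04,"claw":0.05},{"ax":0,"ay":0,"az":0,"x":0,"y":0,"z":0.04,"claw":0.05},{"ax":0,"ay":0,"az":0,"x":0,"y":0,"z":0.025,"claw":0.05}]'
python3 - <<'E'
from h import *
go([.3365,.3413,.054],188)
E
```

```text
time: 14.98
tool_pos: [0.3359, 0.3404, 0.1169]
ee_rot: [-0.001, -0.066, 0.998, -0.001]
force: [0.9, -0.3, -0.8]
gripper_width: 0.0498
gripper_force: 0.0
t 14.98 tcp [0.3359 0.3404 0.1169] j [-0.23  0.66 -1.    2.21  0.86  0.74 -0.12] F [ 0.9 -0.3 -0.8] w 0.0498
shift cur [-0.8  1.  62.9] shift in target axes [-0.7  0.9 62.9] turn [-0.1 -0.1 -0.4]
```

```bash
python3 -m jog '[{"ax":0,"ay":0,"az":-0.4,"x":-0.0007,"y":0.001,"z":0.02,"claw":0.05},{"ax":0,"ay":0,"az":0,"x":0,"y":0,"z":0.02,"claw":0.05},{"ax":0,"ay":0,"az":0,"x":0,"y":0,"z":0.015,"claw":0.05},{"ax":0,"ay":0,"az":0,"x":0,"y":0,"z":0.007,"claw":0.05},{"ax":0,"ay":0,"az":0,"x":0,"y":0,"z":0,"claw":0.05}]'
python3 - <<'E'
from h import *
go([.3365,.3413,.054],188)
E
```

```text
time: 15.4
tool_pos: [0.3368, 0.3424, 0.0568]
ee_rot: [-0.0, -0.07, 0.998, -0.001]
force: [0.9, -0.1, -0.2]
gripper_width: 0.0499
gripper_force: 0.0
t 15.4 tcp [0.3368 0.3424 0.0568] j [-0.32  0.74 -0.88  2.24  1.03  0.65 -0.26] F [ 0.9 -0.1 -0.2] w 0.0499
shift cur [ 0.5 -1.   2.8] shift in target axes [ 0.5 -1.   2.8] turn [-0.1 -0.   0.1]
```

```bash
python3 -m jog '[{"ax":0,"ay":0,"az":0,"x":0,"y":-0.0005,"z":0.0025,"claw":0.05},{"ax":0,"ay":0,"az":0,"x":0,"y":0,"z":0,"claw":0.005},{"ax":0,"ay":0,"az":0,"x":0,"y":0,"z":0,"claw":0.005},{"ax":0,"ay":0,"az":0,"x":0,"y":0,"z":0,"claw":0.005},{"ax":0,"ay":0,"az":0,"x":0,"y":0,"z":0,"claw":0.005}]'
python3 -m jog '[{"ax":0,"ay":0,"az":0,"x":0,"y":0,"z":0,"claw":0.005},{"ax":0,"ay":0,"az":0,"x":0,"y":0,"z":0,"claw":0.005}]'
python3 - <<'E'
from h import *
go([.3365,.3413,.28],188)
E
```

```text
time: 15.82
tool_pos: [0.3377, 0.3424, 0.056]
ee_rot: [0.001, -0.071, 0.997, -0.0]
force: [-0.6, -0.6, 0.0]
gripper_width: 0.0278
gripper_force: 0.0
time: 15.98
tool_pos: [0.3376, 0.3417, 0.0557]
ee_rot: [0.001, -0.071, 0.997, -0.001]
force: [0.5, -1.8, 4.5]
gripper_width: 0.0157
gripper_force: 30.0
t 15.98 tcp [0.3376 0.3417 0.0557] j [-0.32  0.74 -0.88  2.25  1.04  0.65 -0.27] F [ 0.5 -1.8  4.5] w 0.0157
shift cur [   0.8   -0.6 -224.3] shift in target axes [   1.2   -0.3 -224.3] turn [-0.1  0.1  0.2]
```

```bash
python3 -m jog '[{"ax":0,"ay":0,"az":0,"x":0,"y":0,"z":-0.015,"claw":0.005},{"ax":0,"ay":0,"az":0,"x":0,"y":0,"z":-0.03,"claw":0.005},{"ax":0,"ay":0,"az":0,"x":0,"y":0,"z":-0.04,"claw":0.005},{"ax":0,"ay":0,"az":0,"x":0,"y":0,"z":-0.04,"claw":0.005},{"ax":0,"ay":0,"az":0,"x":0,"y":0,"z":-0.04,"claw":0.005}]'
python3 -m jog '[{"ax":0,"ay":0,"az":0,"x":0,"y":0,"z":-0.04,"claw":0.005},{"ax":0,"ay":0,"az":0,"x":0,"y":0,"z":-0.03,"claw":0.005},{"ax":0,"ay":0,"az":0,"x":0,"y":0,"z":0,"claw":0.005},{"ax":0,"ay":0,"az":0,"x":0,"y":0,"z":0,"claw":0.005}]'
python3 - <<'E'
from h import *
go(b2w([0,0,.30]),65.7)
t=snap('top');W=cloud(t)[175:235,140:195].reshape(-1,3)
for z0,z1 in((.265,.29),(.295,.32)):
  m=(W[:,2]>z0)&(W[:,2]<z1);print(cv2.minAreaRect(W[m,:2].astype(np.float32)),m.sum())
E
```

```text
time: 16.4
tool_pos: [0.3363, 0.3419, 0.2218]
ee_rot: [-0.0, -0.072, 0.997, -0.001]
force: [0.9, 0.2, -4.1]
gripper_width: 0.0156
gripper_force: 30.0
time: 16.73
tool_pos: [0.3376, 0.3424, 0.2913]
ee_rot: [0.002, -0.071, 0.997, -0.0]
force: [0.2, -0.7, -2.9]
gripper_width: 0.0158
gripper_force: 30.0
t 16.73 tcp [0.3376 0.3424 0.2913] j [-0.01  0.44 -1.23  2.01  0.49  1.03  0.24] F [ 0.2 -0.7 -2.9] w 0.0158
shift cur [  38.1 -599.5   -8.6] shift in target axes [-526.4  289.4   -8.7] turn [  0.2   0.2 122.4]
((0.32087913155555725, 0.3250677287578583), (0.1262848973274231, 0.11384378373622894), 7.766872406005859) 857
((0.3116479516029358, 0.3422905504703522), (0.03893754631280899, 0.02068115584552288), 29.163881301879883) 51
```

```bash
python3 -m jog '[{"ax":0,"ay":0,"az":4,"x":0,"y":0,"z":0,"claw":0.005},{"ax":0,"ay":0,"az":6,"x":0,"y":0,"z":0,"claw":0.005},{"ax":0,"ay":0,"az":6,"x":0,"y":0,"z":0,"claw":0.005},{"ax":0,"ay":0,"az":6,"x":0,"y":0,"z":0,"claw":0.005},{"ax":0,"ay":0,"az":6,"x":0,"y":0,"z":0,"claw":0.005}]'|head -2
python3 -m jog '[{"ax":0,"ay":0,"az":6,"x":0,"y":0,"z":0,"claw":0.005},{"ax":0,"ay":0,"az":6,"x":0,"y":0,"z":0,"claw":0.005},{"ax":0,"ay":0,"az":6,"x":0,"y":0,"z":0,"claw":0.005},{"ax":0,"ay":0,"az":6,"x":0,"y":0,"z":0,"claw":0.005},{"ax":0,"ay":0,"az":6,"x":0,"y":0,"z":0,"claw":0.005}]'|head -2
python3 -m jog '[{"ax":0,"ay":0,"az":2,"x":-0.018,"y":-0.005,"z":0,"claw":0.005},{"ax":0,"ay":0,"az":0,"x":-0.0357,"y":-0.0107,"z":0,"claw":0.005},{"ax":0,"ay":0,"az":0,"x":-0.0357,"y":-0.0107,"z":0,"claw":0.005},{"ax":0,"ay":0,"az":0,"x":-0.0357,"y":-0.0107,"z":0,"claw":0.005},{"ax":0,"ay":0,"az":0,"x":-0.0357,"y":-0.0107,"z":0,"claw":0.005}]'|head -4
python3 -m jog '[{"ax":0,"ay":0,"az":0,"x":-0.0357,"y":-0.0107,"z":0,"claw":0.005},{"ax":0,"ay":0,"az":0,"x":-0.0357,"y":-0.0107,"z":0,"claw":0.005},{"ax":0,"ay":0,"az":0,"x":-0.0357,"y":-0.0107,"z":0,"claw":0.005},{"ax":0,"ay":0,"az":0,"x":-0.0357,"y":-0.0107,"z":0,"claw":0.005},{"ax":0,"ay":0,"az":0,"x":-0.018,"y":-0.0055,"z":0,"claw":0.005}]'|head -4
python3 - <<'E'
from h import *
go(b2w([0,0,.30]),65.7)
E
```

```text
time: 17.2
tool_pos: [0.3366, 0.3413, 0.2883]
time: 17.62
tool_pos: [0.3365, 0.3413, 0.2882]
time: 18.03
tool_pos: [0.3988, 0.1844, 0.2886]
ee_rot: [-0.001, 0.436, 0.9, -0.001]
force: [1.1, 0.1, -2.7]
time: 18.45
tool_pos: [0.4609, 0.0255, 0.2883]
ee_rot: [-0.001, 0.439, 0.899, -0.002]
force: [-0.5, -0.6, -3.0]
t 18.45 tcp [0.4609 0.0255 0.2883] j [ 0.52  0.29 -0.87  2.06  0.28  0.92  0.16] F [-0.5 -0.6 -3. ] w 0.0157
shift cur [-175.3 -233.7  -10.8] shift in target axes [-288.4   46.6  -11.7] turn [-0.2  0.1 62.3]
```

```bash
python3 -m jog '[{"ax":0,"ay":0,"az":4,"x":0,"y":0,"z":0,"claw":0.005},{"ax":0,"ay":0,"az":6.5,"x":0,"y":0,"z":0,"claw":0.005},{"ax":0,"ay":0,"az":6.5,"x":0,"y":0,"z":0,"claw":0.005},{"ax":0,"ay":0,"az":6.5,"x":0,"y":0,"z":0,"claw":0.005},{"ax":0,"ay":0,"az":6.5,"x":0,"y":0,"z":0,"claw":0.005}]'|head -2
python3 -m jog '[{"ax":0,"ay":0,"az":6.5,"x":0,"y":0,"z":0,"claw":0.005},{"ax":0,"ay":0,"az":6.5,"x":0,"y":0,"z":0,"claw":0.005},{"ax":0,"ay":0,"az":6.5,"x":0,"y":0,"z":0,"claw":0.005},{"ax":0,"ay":0,"az":6.5,"x":0,"y":0,"z":0,"claw":0.005},{"ax":0,"ay":0,"az":6.3,"x":0,"y":0,"z":-0.005,"claw":0.005}]'|head -2
python3 -m jog '[{"ax":0,"ay":0,"az":0,"x":-0.02,"y":0.003,"z":-0.005,"claw":0.005},{"ax":0,"ay":0,"az":0,"x":-0.036,"y":0.006,"z":0,"claw":0.005},{"ax":0,"ay":0,"az":0,"x":-0.038,"y":0.006,"z":0,"claw":0.005},{"ax":0,"ay":0,"az":0,"x":-0.038,"y":0.006,"z":0,"claw":0.005},{"ax":0,"ay":0,"az":0,"x":-0.038,"y":0.006,"z":0,"claw":0.005}]'|head -4
python3 -m jog '[{"ax":0,"ay":0,"az":0,"x":-0.038,"y":0.006,"z":0,"claw":0.005},{"ax":0,"ay":0,"az":0,"x":-0.038,"y":0.006,"z":0,"claw":0.005},{"ax":0,"ay":0,"az":0,"x":-0.028,"y":0.005,"z":0,"claw":0.005},{"ax":0,"ay":0,"az":0,"x":-0.014,"y":0.003,"z":0,"claw":0.005},{"ax":0,"ay":0,"az":0,"x":0,"y":0,"z":0,"claw":0.005}]'|head -4
python3 - <<'E'
from h import *
go(b2w([0,-.001,.20]),65.7)
t=snap('top');P=cloud(t);P=w2b(P.reshape(-1,3));r=np.hypot(*P[:,:2].T)<.14
for z0,z1 in((.278,.3),):
  m=r&(P[:,2]>z0)&(P[:,2]<z1);print(cv2.minAreaRect((P[m,:2]*1000).astype(np.float32)),m.sum())
save(t,'t6.png');s=snap('scene')
cv2.imwrite('pics/c6.png',np.hstack([cv2.resize(i,(400,400)) for i in(t['img'][140:260,270:390],s['img'][60:210,200:350])])[:,:,::-1])
E
```

```text
time: 18.87
tool_pos: [0.4598, 0.0299, 0.2885]
time: 19.28
tool_pos: [0.4594, 0.03, 0.2929]
time: 19.7
tool_pos: [0.4143, -0.1371, 0.2988]
ee_rot: [-0.001, 0.839, 0.544, -0.001]
force: [0.8, -0.1, -3.5]
time: 20.12
tool_pos: [0.3839, -0.2547, 0.2984]
ee_rot: [-0.001, 0.841, 0.542, -0.001]
force: [0.5, -0.0, -3.9]
t 20.12 tcp [ 0.3839 -0.2547  0.2984] j [ 0.85  0.21 -0.47  2.06  0.12  0.9  -0.11] F [ 0.5 -0.  -3.9] w 0.0159
shift cur [-2.2  1.8 98.4] shift in target axes [-2.3  1.4 98.4] turn [-0.2  0.1 -0.1]
((-3.0936431884765625, 37.8586311340332), (88.8647232055664, 146.7030487060547), 89.78687286376953) 733
```

View pics/c6.png

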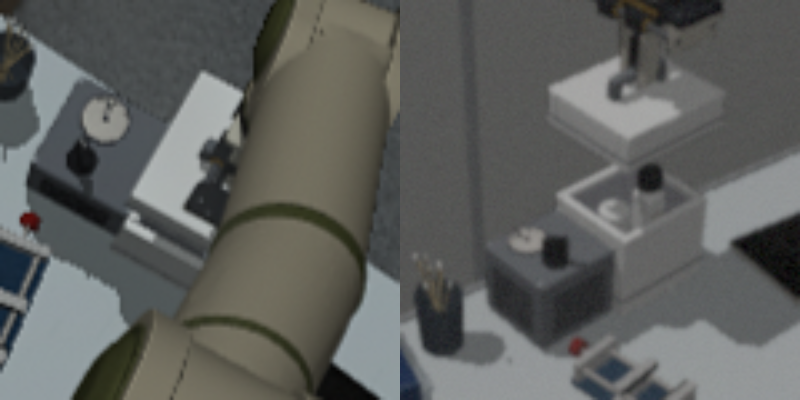

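The lid is held level over the box (right panel, 635,110), and the bottle cap (650,178) and jar (610,210) stand below it. Descending.

```bash
python3 -m jog '[{"ax":-0.2,"ay":0.1,"az":0,"x":-0.002,"y":0.002,"z":0.02,"claw":0.005},{"ax":0,"ay":0,"az":0,"x":0,"y":0,"z":0.03,"claw":0.005},{"ax":0,"ay":0,"az":0,"x":0,"y":0,"z":0.025,"claw":0.005},{"ax":0,"ay":0,"az":0,"x":0,"y":0,"z":0.015,"claw":0.005},{"ax":0,"ay":0,"az":0,"x":0,"y":0,"z":0.007,"claw":0.005}]'|head -4
python3 -m jog '[{"ax":0,"ay":0,"az":0,"x":0,"y":0,"z":0,"claw":0.005},{"ax":0,"ay":0,"az":0,"x":0,"y":0,"z":0,"claw":0.005}]'|head -4
python3 - <<'E'
from h import *
go(b2w([0.0008,-.0013,.1797]),65.7)
t=snap('top');P=cloud(t);P=w2b(P.reshape(-1,3));r=np.hypot(*P[:,:2].T)<.14
m=r&(P[:,2]>.178)&(P[:,2]<.20);print(cv2.minAreaRect((P[m,:2]*1000).astype(np.float32)),m.sum(),np.median(P[m,2]))
E
```

```text
time: 20.63
tool_pos: [0.3868, -0.2521, 0.2012]
ee_rot: [-0.001, 0.838, 0.545, 0.001]
force: [-0.2, -0.2, -3.5]
time: 20.8
tool_pos: [0.3882, -0.2534, 0.2039]
ee_rot: [0.001, 0.839, 0.545, 0.002]
force: [0.3, -0.3, -2.0]
t 20.8 tcp [ 0.3882 -0.2534  0.2039] j [ 0.8   0.34 -0.44  2.18  0.23  0.66 -0.21] F [ 0.3 -0.3 -2. ] w 0.0157
shift cur [-5.6 -1.2 24.2] shift in target axes [-5.6 -1.1 24.2] turn [ 0.2 -0.1  0.3]
((0.5728912353515625, 32.96295166015625), (147.0263214111328, 104.59356689453125), 0.032256368547677994) 588 0.19574409793687142
```

```bash
python3 -m jog '[{"ax":0.1,"ay":0,"az":0.2,"x":-0.0055,"y":-0.0008,"z":0.003,"claw":0.005},{"ax":0,"ay":0,"az":0,"x":0,"y":0,"z":0.003,"claw":0.005},{"ax":0,"ay":0,"az":0,"x":0,"y":0,"z":0,"claw":0.005},{"ax":0,"ay":0,"az":0,"x":0,"y":0,"z":0,"claw":0.005}]'|head -4
python3 - <<'E'
from h import *
go(b2w([0.0008,-.0013,.1797]),65.7)
t=snap('top');P=cloud(t);P=w2b(P.reshape(-1,3));r=np.hypot(*P[:,:2].T)<.14
m=r&(P[:,2]>.172)&(P[:,2]<.20);print(cv2.minAreaRect((P[m,:2]*1000).astype(np.float32)),m.sum(),np.median(P[m,2]))
go(b2w([0.0008,-.0013,.1797]),65.7)
E
```

```text
time: 21.18
tool_pos: [0.3848, -0.2592, 0.1981]
ee_rot: [0.001, 0.84, 0.542, 0.002]
force: [0.3, 1.1, -4.0]
t 21.18 tcp [ 0.3848 -0.2592  0.1981] j [ 0.8   0.35 -0.43  2.18  0.23  0.65 -0.21] F [ 0.3  1.1 -4. ] w 0.0157
shift cur [ 1.1 -0.4 18.4] shift in target axes [ 1.1 -0.4 18.4] turn [ 0.2 -0.1 -0. ]
((-0.6121368408203125, 27.255037307739258), (102.82282257080078, 145.59786987304688), 89.68646240234375) 683 0.19050523133855135
t 21.23 tcp [ 0.3849 -0.2591  0.1981] j [ 0.8   0.35 -0.43  2.18  0.23  0.65 -0.21] F [-0.6 -0.5 -3.4] w 0.0158
shift cur [ 1.  -0.5 18.4] shift in target axes [ 1.  -0.4 18.4] turn [ 0.2 -0.1 -0. ]
```

```bash
python3 -m jog '[{"ax":0.1,"ay":0,"az":0,"x":0,"y":0,"z":0.003,"claw":0.005},{"ax":0,"ay":0,"az":0,"x":0,"y":0,"z":0.003,"claw":0.005},{"ax":0,"ay":0,"az":0,"x":0,"y":0,"z":0.003,"claw":0.005},{"ax":0,"ay":0,"az":0,"x":0,"y":0,"z":0,"claw":0.005}]'
python3 -c "
from h import *
go(b2w([0.0008,-.0013,.1797]),65.7)"
```

```text
time: 21.57
tool_pos: [0.3846, -0.2588, 0.1882]
ee_rot: [-0.0, 0.84, 0.543, 0.001]
force: [-0.6, -0.2, -3.1]
gripper_width: 0.0156
gripper_force: 30.0
t 21.57 tcp [ 0.3846 -0.2588  0.1882] j [ 0.79  0.36 -0.42  2.19  0.24  0.63 -0.23] F [-0.6 -0.2 -3.1] w 0.0156
shift cur [ 0.8 -0.1  8.5] shift in target axes [ 0.8 -0.1  8.5] turn [ 0.  -0.1  0. ]
```

```bash
python3 -m jog '[{"ax":0,"ay":0,"az":0,"x":0,"y":0,"z":0.003,"claw":0.005},{"ax":0,"ay":0,"az":0,"x":0,"y":0,"z":0.003,"claw":0.005},{"ax":0,"ay":0,"az":0,"x":0,"y":0,"z":0.001,"claw":0.005},{"ax":0,"ay":0,"az":0,"x":0,"y":0,"z":0,"claw":0.005}]'
python3 -c "
from h import *
go(b2w([0.0008,-.0013,.1797]),65.7)"
```

```text
time: 21.9
tool_pos: [0.3848, -0.2588, 0.1815]
ee_rot: [-0.0, 0.84, 0.543, 0.001]
force: [-0.2, -0.4, -3.1]
gripper_width: 0.0156
gripper_force: 30.0
t 21.9 tcp [ 0.3848 -0.2588  0.1815] j [ 0.79  0.37 -0.41  2.2   0.25  0.61 -0.23] F [-0.2 -0.4 -3.1] w 0.0156
shift cur [ 0.8 -0.2  1.8] shift in target axes [ 0.8 -0.2  1.8] turn [ 0.  -0.1  0. ]
```

Skirt is around the rim with no contact force. Final press.

```bash
python3 -m jog '[{"ax":0,"ay":0,"az":0,"x":0,"y":0,"z":0.002,"claw":0.005},{"ax":0,"ay":0,"az":0,"x":0,"y":0,"z":0.001,"claw":0.005},{"ax":0,"ay":0,"az":0,"x":0,"y":0,"z":0,"claw":0.005},{"ax":0,"ay":0,"az":0,"x":0,"y":0,"z":0,"claw":0.005}]'
python3 -c "
from h import *
go(b2w([0.0008,-.0013,.1797]),65.7)"
```

```text
time: 22.23
tool_pos: [0.3852, -0.259, 0.1796]
ee_rot: [0.001, 0.84, 0.542, 0.001]
force: [-2.0, 1.2, 8.1]
gripper_width: 0.0158
gripper_force: 30.0
t 22.23 tcp [ 0.3852 -0.259   0.1796] j [ 0.79  0.37 -0.41  2.2   0.26  0.61 -0.24] F [-2.   1.2  8.1] w 0.0158
shift cur [ 0.8 -0.6 -0.1] shift in target axes [ 0.8 -0.6 -0.1] turn [ 0.1 -0.1  0. ]
```

```bash
python3 -m jog '[{"ax":0,"ay":0,"az":0,"x":0,"y":0,"z":0,"claw":0.045},{"ax":0,"ay":0,"az":0,"x":0,"y":0,"z":0,"claw":0.045},{"ax":0,"ay":0,"az":0,"x":0,"y":0,"z":0,"claw":0.045},{"ax":0,"ay":0,"az":0,"x":0,"y":0,"z":-0.01,"claw":0.045},{"ax":0,"ay":0,"az":0,"x":0,"y":0,"z":-0.03,"claw":0.045}]'|tail -3
python3 -m jog '[{"ax":0,"ay":0,"az":0,"x":0,"y":0,"z":-0.03,"claw":0.045},{"ax":0,"ay":0,"az":0,"x":0.0365,"y":-0.005,"z":0,"claw":0.045},{"ax":0,"ay":0,"az":0,"x":0.0365,"y":-0.005,"z":0,"claw":0.045},{"ax":0,"ay":0,"az":0,"x":0.0365,"y":-0.005,"z":0,"claw":0.045},{"ax":0,"ay":0,"az":0,"x":0.0365,"y":-0.005,"z":0,"claw":0.045}]'|tail -4
python3 -m jog '[{"ax":0,"ay":0,"az":7,"x":0,"y":0,"z":0,"claw":0.045},{"ax":0,"ay":0,"az":7,"x":0,"y":0,"z":0,"claw":0.045},{"ax":0,"ay":0,"az":7,"x":0,"y":0,"z":0,"claw":0.045},{"ax":0,"ay":0,"az":7,"x":0,"y":0,"z":0,"claw":0.045},{"ax":0,"ay":0,"az":7,"x":0,"y":0,"z":0,"claw":0.045}]'|head -4
python3 -m jog '[{"ax":0,"ay":0,"az":7,"x":0,"y":0,"z":0,"claw":0.045},{"ax":0,"ay":0,"az":7,"x":0,"y":0,"z":0,"claw":0.045},{"ax":0,"ay":0,"az":0,"x":0,"y":0,"z":0,"claw":0.045},{"ax":0,"ay":0,"az":0,"x":0,"y":0,"z":0,"claw":0.045}]'|head -4
python3 - <<'E'
from h import *
go(b2w([-.019,.145,.121]),16.3)
for n in('top','scene'):
  t=snap(n);P=cloud(t);P=w2b(P.reshape(-1,3));r=(abs(P[:,0])<.09)&(abs(P[:,1])<.095)
  m=r&(P[:,2]>.16)&(P[:,2]<.182);print(n,cv2.minAreaRect((P[m,:2]*1000).astype(np.float32)),m.sum(),np.percentile(P[m,2],[10,50,90]))
E
```

```text
force: [0.3, -0.1, -0.7]
gripper_width: 0.0427
gripper_force: 0.0
ee_rot: [0.001, 0.84, 0.542, 0.001]
force: [0.4, -0.4, 0.1]
gripper_width: 0.0452
gripper_force: 0.0
time: 23.48
tool_pos: [0.4267, -0.1175, 0.2498]
ee_rot: [-0.0, 0.965, 0.262, 0.001]
force: [-0.3, 0.2, 0.2]
time: 23.82
tool_pos: [0.4267, -0.1175, 0.2496]
ee_rot: [-0.0, 0.989, 0.147, 0.001]
force: [-0.7, -0.3, 0.3]
t 23.82 tcp [ 0.4267 -0.1175  0.2496] j [ 0.42  0.23 -0.34  2.17  0.11  0.75 -1.27] F [-0.7 -0.3  0.3] w 0.0447
shift cur [  0.3  -0.8 128.6] shift in target axes [  0.6  -0.8 128.6] turn [-0.  -0.1  0.6]
top ((13.236328125, -25.754295349121094), (120.95352935791016, 107.27777099609375), 0.663673996925354) 603 [0.16731123 0.17178581 0.17602138]
scene ((-0.2698822021484375, -0.2308349609375), (149.7813262939453, 164.77969360351562), 0.709022045135498) 1163 [0.16690683 0.171271   0.17385352]
```

The lid is home: its top is at 171.5 mm and it is centred. Descending on the knob.

```bash
python3 -m jog '[{"ax":0,"ay":0,"az":0.5,"x":0.0005,"y":-0.001,"z":0.03,"claw":0.045},{"ax":0,"ay":0,"az":0,"x":0,"y":0,"z":0.035,"claw":0.045},{"ax":0,"ay":0,"az":0,"x":0,"y":0,"z":0.03,"claw":0.045},{"ax":0,"ay":0,"az":0,"x":0,"y":0,"z":0.015,"claw":0.045},{"ax":0,"ay":0,"az":0,"x":0,"y":0,"z":0,"claw":0.045}]'|head -4
python3 -c "
from h import *
go(b2w([-.019,.145,.121]),16.3)"
```

```text
time: 24.33
tool_pos: [0.4255, -0.1161, 0.1365]
ee_rot: [-0.001, 0.99, 0.142, -0.001]
force: [0.4, 0.3, 0.2]
t 24.33 tcp [ 0.4255 -0.1161  0.1365] j [ 0.34  0.41 -0.27  2.3   0.24  0.46 -1.41] F [0.4 0.3 0.2] w 0.0447
shift cur [ 1.4  0.9 15.5] shift in target axes [ 1.4  0.8 15.5] turn [-0.2  0.1  0.1]
```

```bash
python3 -m jog '[{"ax":0,"ay":0,"az":0,"x":0.0012,"y":0.0008,"z":0.007,"claw":0.045},{"ax":0,"ay":0,"az":0,"x":0,"y":0,"z":0.007,"claw":0.045},{"ax":0,"ay":0,"az":0,"x":0,"y":0,"z":0,"claw":0.0},{"ax":0,"ay":0,"az":0,"x":0,"y":0,"z":0,"claw":0.0},{"ax":0,"ay":0,"az":0,"x":0,"y":0,"z":0,"claw":0.0}]'|head -4
python3 -m jog '[{"ax":0,"ay":0,"az":0,"x":0,"y":0,"z":0,"claw":0},{"ax":0,"ay":0,"az":0,"x":0,"y":0,"z":0,"claw":0},{"ax":0,"ay":0,"az":0,"x":0,"y":0,"z":0,"claw":0}]'
python3 -c "
from h import *
go(b2w([-.019,.145,.121]),-24.3)"
```

```text
time: 24.75
tool_pos: [0.4288, -0.1171, 0.1257]
ee_rot: [-0.0, 0.99, 0.141, 0.001]
force: [-0.5, -0.0, -0.2]
time: 25.0
tool_pos: [0.4289, -0.1181, 0.1256]
ee_rot: [0.0, 0.99, 0.141, 0.002]
force: [-0.7, -4.0, -0.3]
gripper_width: 0.0108
gripper_force: 30.0
t 25.0 tcp [ 0.4289 -0.1181  0.1256] j [ 0.33  0.44 -0.25  2.3   0.26  0.42 -1.43] F [-0.7 -4.  -0.3] w 0.0108
shift cur [-1.4 -2.   4.6] shift in target axes [-2.3 -0.6  4.6] turn [ 0.  -0.2 40.5]
```

```bash
python3 -m jog '[{"ax":0,"ay":0,"az":5,"x":0,"y":-0.001,"z":0,"claw":0},{"ax":0,"ay":0,"az":5,"x":0,"y":0,"z":0,"claw":0},{"ax":0,"ay":0,"az":5,"x":0,"y":0,"z":0,"claw":0},{"ax":0,"ay":0,"az":5,"x":0,"y":0,"z":0,"claw":0},{"ax":0,"ay":0,"az":5,"x":0,"y":0,"z":0,"claw":0}]'
python3 -m jog '[{"ax":0,"ay":0,"az":5,"x":0,"y":0,"z":0,"claw":0},{"ax":0,"ay":0,"az":5,"x":0,"y":0,"z":0,"claw":0},{"ax":0,"ay":0,"az":4.5,"x":0,"y":0,"z":0,"claw":0},{"ax":0,"ay":0,"az":0,"x":0,"y":0,"z":0,"claw":0},{"ax":0,"ay":0,"az":0,"x":0,"y":0,"z":0,"claw":0}]'
python3 -c "
from h import *
go(b2w([-.019,.145,.121]),-24.3)"
```

```text
time: 25.42
tool_pos: [0.4289, -0.1184, 0.1256]
ee_rot: [0.001, 0.997, -0.08, 0.002]
force: [1.0, -11.7, -0.0]
gripper_width: 0.0109
gripper_force: 30.0
time: 25.83
tool_pos: [0.4288, -0.1186, 0.1256]
ee_rot: [0.001, 0.979, -0.203, 0.002]
force: [0.6, -12.4, -0.1]
gripper_width: 0.0112
gripper_force: 30.0
t 25.83 tcp [ 0.4288 -0.1186  0.1256] j [ 0.18  0.43 -0.05  2.31  0.06  0.4  -1.9 ] F [  0.6 -12.4  -0.1] w 0.0112
shift cur [-2.5 -1.2  4.6] shift in target axes [-2.5 -1.2  4.6] turn [ 0.  -0.2  0.8]
```

```bash
python3 -m jog '[{"ax":0,"ay":0,"az":0.8,"x":0,"y":0,"z":0,"claw":0},{"ax":0,"ay":0,"az":0,"x":0,"y":0,"z":0,"claw":0},{"ax":0,"ay":0,"az":0,"x":0,"y":0,"z":0,"claw":0}]'|sed -n 3p
python3 -m jog '[{"ax":0,"ay":0,"az":0,"x":0,"y":0,"z":0,"claw":0.045},{"ax":0,"ay":0,"az":0,"x":0,"y":0,"z":0,"claw":0.045},{"ax":0,"ay":0,"az":0,"x":0,"y":0,"z":0,"claw":0.045},{"ax":0,"ay":0,"az":0,"x":0,"y":0,"z":0,"claw":0.045},{"ax":0,"ay":0,"az":0,"x":0,"y":0,"z":-0.02,"claw":0.045}]'|head -4
python3 -m jog '[{"ax":0,"ay":0,"az":0,"x":0,"y":0,"z":-0.035,"claw":0.045},{"ax":0,"ay":0,"az":0,"x":0,"y":0,"z":-0.04,"claw":0.045},{"ax":0,"ay":0,"az":0,"x":0,"y":0.02,"z":-0.03,"claw":0.045},{"ax":0,"ay":0,"az":0,"x":0,"y":-0.041,"z":0,"claw":0.045},{"ax":0,"ay":0,"az":0,"x":0,"y":-0.041,"z":0,"claw":0.045}]'|head -2
python3 -m jog '[{"ax":0,"ay":0,"az":0,"x":0,"y":-0.041,"z":0,"claw":0.045},{"ax":0,"ay":0,"az":0,"x":0,"y":-0.041,"z":0,"claw":0.045},{"ax":0,"ay":0,"az":0,"x":0,"y":-0.041,"z":0,"claw":0.045},{"ax":0,"ay":0,"az":0,"x":0,"y":0,"z":0,"claw":0.045}]'|head -2
python3 - <<'E'
from h import *
go(b2w([-.019,.145,.121]),-24.3)
t=snap('top');s=snap('scene')
for n,q in(('top',t),('scene',s)):
  P=w2b(cloud(q).reshape(-1,3));x,y,z=P.T
  m=(abs(x+.019)<.03)&(abs(y-.145)<.03)&(z>.135)&(z<.16)
  if m.sum()>4: print(n,m.sum(),cv2.minAreaRect((P[m,:2]*1000).astype(np.float32)))
# rectified gauge views: sample box-frame grid on the deck plane
for n,q in(('top',t),('scene',s)):
  Rm,p,f=cam(q)
  N=400;gx,gy=np.meshgrid(np.linspace(.145+.035,.145-.035,N),np.linspace(.034+.035,.034-.035,N)) # right=-y, up=+x
  W=C+np.stack([gy,gx,np.full_like(gx,.113)],-1)@B.T
  c=(W-p)@Rm;u=c[...,0]/c[...,2]*f+q['cx'];v=c[...,1]/c[...,2]*f+q['cy']
  im=cv2.remap(q['img'],u.astype(np.float32),v.astype(np.float32),cv2.INTER_CUBIC)
  globals()['i_'+n]=im
cv2.imwrite('pics/c7.png',np.hstack([i_top,i_scene])[:,:,::-1])
E
```

```text
ee_rot: [0.0, 0.978, -0.21, 0.002]
time: 26.5
tool_pos: [0.4268, -0.1153, 0.1432]
ee_rot: [-0.001, 0.978, -0.208, -0.001]
force: [-0.1, -0.9, 0.1]
time: 26.92
tool_pos: [0.4536, -0.0621, 0.2525]
time: 27.25
tool_pos: [0.506, 0.0612, 0.2506]
t 27.25 tcp [0.506  0.0612 0.2506] j [-0.12  0.3  -0.14  2.05  0.05  0.79 -2.28] F [0.2 1.1 0.1] w 0.0449
shift cur [ -1.6 195.3 128.3] shift in target axes [  1.2 194.5 129.6] turn [-0.4 -0.1  0.7]
scene 41 ((-20.399770736694336, 144.2509765625), (33.80859375, 15.134727478027344), 0.06844417005777359)
```

View pics/c7.png

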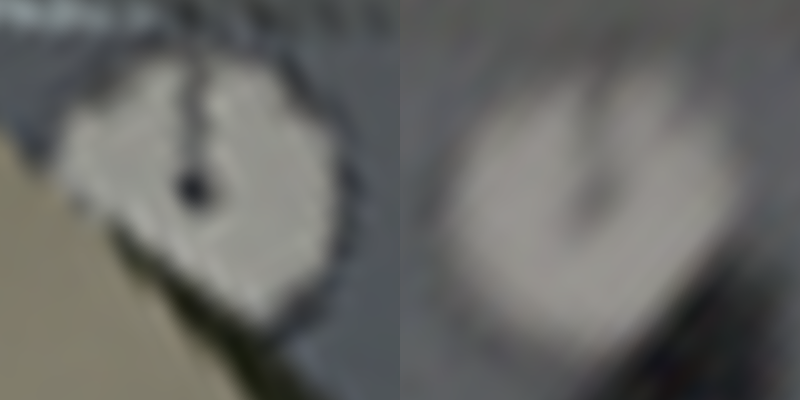

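The rectified gauge (up = box +x) shows the needle running straight up from the hub at (195,190) to (197,65), onto the long mark. The knob bar is within 0.1° of the box's x axis. I hand in now.

```bash
python3 -c "
from station import arm
print(arm.close_job())"
```

```text
the job is handed in; nothing more can be done
None
```

The job is done and handed in at about 27 s: bottle and jar upright in the box, lid fully home, needle on the long mark, and nothing else on the counter handled.

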